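# Clamp a phone in the bonding press to the set pressure

## Robot

A 6-joint arm with a two-finger parallel gripper is mounted at the origin on the work surface. World frame = base frame: x ahead of the robot, y to its left, z up, the work surface at z = 0. Lengths are in m, angles in degrees, forces in N, time in s.
With the tool pointing down it reaches from about 0.35 to 0.875 m from the base axis. Payload 4.2 kg.
Tool frame: the origin (TCP) lies at the very end of the fingers, on their centre line; the grasp point (between the pads) lies r.pinch_z behind it (r.pinch_z is the distance from the TCP to the grasp point, in m); z points along the fingers, y is the direction in which the jaws open and shut (so a half turn about z gives the same grasp; the last joint's range is limited). The gripper opens to 87 mm and grips with 3 to 60 N. Pads are 19 mm wide; open, the fingers measure 117 mm over their backs; the gripper's body (75 mm by 190 mm) begins 51 mm behind the grasp point.
Start: joints at [-60.183, 22.042, 0.453, 0, -68.411, -14.817], TCP at [0.162, -0.604, 0.223] pointing down, gripper open.
Joint ranges: [-179.83, 179.83], [-69.29, 118.12], [-61.27, 80.66], [-181.25, 117.63], [-171.15, -9.14], [-177.46, 177.46]. Speed limits (degrees/s): [159.86, 159.86, 180, 180, 180, 180].

## Interface

Orientations are given as a 3x3 rotation matrix whose columns are the frame's x, y, z axes.
In Python, from station import r gives the robot as it stands.
- The arm moves only by the tool drive_tool, never from a script. Its argument "series" is a list that holds one entry, the list of rows, each a list of 7 numbers: the shift along the world's x, y, z normalised to -1 to 1, where 1 is 150 mm, then the turn, a rotation vector about the world's x, y, z normalised to -1 to 1, where 1 is pi/2 rad, then the closure in counts, from 0 (fully open) to 255 (shut). In form: [[[dx, dy, dz, ax, ay, az, fingers], ...]]. A call has exactly 10 rows; each row is the pose to reach, as a shift and turn from the pose commanded when the call began; what a row does not reach only later rows make up. A row lasts 1/10 s, in which the tool goes at most 50 mm and 8.59 degrees, less where a joint would pass 70% of its speed; a pose out of reach is approached as far as the arm can. A call with a number of a shift or a turn outside -1 to 1 is refused whole. A call with a gripper value outside its range is refused whole. The fingers move at their own pace and stop on an object; the grip force is fixed at half the most. Time passes only in rows, so rows that repeat a pose let the fingers close, or fill a call up. It gives the time, the measured TCP pose, the force and the opening at its end, in the units of the state.
- r.sense(): the state, without advancing time (a new reading comes with each control period).
- r.capture(name): name is "scene" or "top"; returns the picture (384x512x3 uint8, red, green, blue); there is no depth.
- r.camera_info(name): a dict with "K" (3x3 intrinsics, pixels), "k1" (the pictures are not rectified: a ray, as slopes to the right and down, at radius r is drawn at 1 + k1 r^2 times it, then the intrinsics apply), "xyz" and "rotation" of the camera in the world. Camera axes: x right, y down, z forward; pixel columns grow to the right and rows downward; lengths in m; the calibration is good to about 2 mm. A picture is of the moment at which its call begins. camera_info takes no time and is no camera call.
- r.finish_job(): hands the job in, once; it reports no verdict.
Trained networks look in the newest picture that a camera, given by its name, has taken for a name from the list of things; names that differ only in an ending like _2 or _b are one class to them, and where a whole thing is asked for, a point or a joint stands for the part that bears it (a point fixed in the world has none). Each returns a list of dicts, best first, with "confidence" (0 to 1); they miss things now and then, are a little off and sometimes report something else, mostly with a low value. They report only what shows in the picture. A call takes as long as a camera call.
- r.silhouettes(camera, query): "pixels" (384x512 bool, what is visible of it) and "rect" ([left, top, right, bottom] in pixels, round what is visible of it).
The state is a dict: "time_s": time; "joints": joint angles; "joint_velocities": joint speeds; "effort": joint torques, N m; "tcp_pos": TCP position; "ee_rot": TCP orientation; "wrist_force": force on the tool from outside, world axes, zero at the start; "moment": the same for the moment, N m; "gripper_width": opening from 0.0 (shut) to 1.0 (fully open).
Only numpy, scipy, OpenCV 4.12 (cv2) and the standard library are available. Lean on these libraries where they do the work, as an engineer would, in place of code of your own. Each camera call takes 0.05 s, during which the arm holds its last target.

## Task

Slide the phone lying on the bonding clamp's bed lengthwise until it is home and pressed gently but firmly against the end stop. Then turn the round knob clockwise until the jaw clamps the phone square to the fence and the gauge needle points at the set tab on the rim, and leave it so; the needle must never reach the pin at the end of the scale, or the screen cracks. Be gentle with the phone and leave the other things on the bench and on the clamp where they are.

Things in the scene. Friction and masses are not known exactly. Their poses are not given: they have to be found in the camera images.
- press: Bonding clamp fixed to the bench: aluminium plate 245 x 300 x 12 mm. Origin on the bench under the plate; x points across the phone from knob to fence, y along the fence to the end stop, z up. In this frame (mm) the plate spans x -130..115, y -130..170, top z 12; rails and bridge under the knob rise to z 42, the gauge to z 40. The fence, a dark bar 150 x 15 x 14 mm, was set for another phone: its face lies somewhere between x 85 and 94.
- end_stop: Fixed, rigid dark steel block 50 (x) x 15 (y) x 16 (z) mm on the plate. Origin: middle of the lower edge of the face that the phone meets, at x 51, y 85, z 12 mm in the clamp's frame; same axes as the clamp. Press the phone on it with 1.5 N or more for a moment, never over 20 N.
- phone: Loose black phone 68 x 140 x 9 mm, about 190 g, flat on the plate, long side (its y) along the fence. Origin: centre of its underside, at y 15 mm in the clamp's frame when home. Starts 19 to 37 mm short of the end stop, 4 to 16 mm off the fence, up to 2 degrees askew. Pushed from its free (-y) end it slides with 1 to 2 N; the fingers must never press it with over 20 N.
- knob_grip (a point): Round black knurled knob, 44 mm diameter, 40 mm high (46 to 86 mm above the bench), upright axis; this point is on the axis, 18 mm below its top. Clockwise from above drives the jaw at the phone, 10 mm per rad; counter-clockwise backs it off. Friction (0.18 N m) holds it where it is let go; the spring adds up to 0.1 N m. Grip it at any yaw. Needs 1.6 to 3.6 rad in all; start angle unknown.
- jaw_face (a point): Middle of the front face of the sprung jaw, a dark bar 64 mm long (along the clamp's y) and 14 mm high that faces the phone's long side. It starts 11 to 27 mm from where the clamped phone's side will be. It pushes the phone onto the fence, then yields on its spring (0.9 N/mm, 1.4 N preload).
- dial_pivot (a point): Centre of the round gauge, 112 mm in diameter, white face up, beside the knob (97 mm to the clamp's +y); it rides on the jaw's carriage, moving 10 mm along the clamp's x per rad of knob. The needle turns about this point.
- needle_tip (a point): Point near the tip of the black needle, 45 mm from its pivot and about 34 mm above the bench.
- tab_tip (a point): The set mark: the inner point of the steel tab (a 14 x 10 x 7 mm block with a small pointer) on the gauge's rim, given at 45 mm from the pivot, at the needle's height. Where it points is set afresh each time.
- needle (a joint): Gauge needle angle, rad: 0 at rest, growing clockwise from above as the jaw's spring is pressed in (0.125 rad per mm, so 1.25 rad per rad of knob once the phone is clamped). Zero is 0.75 rad counter-clockwise from the clamp's x axis. The end pin, 6 mm thick, stands on the dial at 1.4.
- set_tab (a joint): Angle of the set tab on the same scale as the needle, between 0.65 and 1.05 rad. It does not move during the work.
- solder_spool: Bystander: small metal solder spool, 38 mm across, 24 high, on a corner of the clamp's plate. Origin under its centre.
- flux_jar: Bystander: amber jar, 30 mm across, 32 high, on the clamp's plate beyond the end stop. Origin under its centre.
- multimeter: Bystander: orange multimeter 155 x 78 x 39 mm lying on the bench. Origin under its centre.
- spray_can: Bystander: spray can 52 mm across, 150 high, standing. Origin under its centre.
- screw_tin: Bystander: flat round tin 72 mm across, 22 high. Origin under its centre.
- screwdriver: Bystander: screwdriver 160 mm long lying on the bench.
- holder_block: Bystander: green block with two holes, 60 x 45 x 30 mm. Origin under its centre.

How it is judged:
By the outcome, as a careful person would: the job done as asked, in the order asked, and still so for the second after the job is handed in, with the robot touching nothing.
It also fails if it takes over 58 s, if anything falls off the work surface, if the arm or the gripper's body presses on something with over 40 N, if the wrist force passes 120 N, or if a joint passes its speed limit or range.

## Working session

There is one attempt and no reset: what is moved stays moved. The work goes in short steps, Python scripts to look and compute and a tool call to move; the robot and the scene stay as the last step left them, time stands still between calls to the robot, and variables do not carry over. Pictures are saved under pics/ and viewed, and the job is handed in when it is done.

Besides the shell and the picture viewer there is one more tool, called after "Request:" as name(argument=value, ...) on one line, values as JSON. drive_tool: Moves the arm, as the interface text tells. Scaled input: -1 to 1 covers 150 mm each way for a shift and pi/2 rad each way for a turn. Its arguments: {"type":"object","properties":{"series":{"type":"array"}},"required":["series"]}

```bash
ls; mkdir -p pics; python3 - <<'E'
from station import r
import cv2
print(r.sense()); print(r.pinch_z)
for c in("scene","top"):
    im=r.capture(c); cv2.imwrite(f"pics/{c}0.png",im[:,:,::-1]); print(c,r.camera_info(c))
E
```

```text
pics
{'time_s': 0.0, 'joints': array([-6.01837930e+01,  2.20911821e+01,  3.78599378e-01, -2.96502217e-02,
       -6.84132383e+01, -1.48166406e+01]), 'joint_velocities': array([ 0.00275798,  0.00404221, -0.041096  , -0.08604221, -0.01718735,
       -0.04031522]), 'effort': array([ 1.25851995e-03, -3.90662706e+01,  1.87402761e+01,  4.22007143e+00,
        1.08605315e-02, -1.83449397e-04]), 'tcp_pos': array([ 0.16161251, -0.60309701,  0.22144543]), 'ee_rot': array([[-9.65977147e-01, -2.58626559e-01, -6.74366195e-04],
       [-2.58627420e-01,  9.65974771e-01,  2.14451525e-03],
       [ 9.67921306e-05,  2.24596232e-03, -9.99997473e-01]]), 'wrist_force': array([ 0.35651257, -0.1715017 , -0.29566534]), 'moment': array([-0.00378728,  0.00373325,  0.00158158]), 'gripper_width': 0.9992333046111282}
0.0187
scene {'K': array([[352.06216964,   0.        , 253.56712895],
       [  0.        , 352.06216964, 196.77671179],
       [  0.        ,   0.        ,   1.        ]]), 'k1': -0.1005633492259826, 'xyz': array([0.92919952, 0.4372226 , 0.80200375]), 'rotation': array([[-0.74899991,  0.52940468, -0.39840912],
       [ 0.66254398,  0.5931002 , -0.45745779],
       [-0.00588377, -0.6065994 , -0.79498588]])}
top {'K': array([[486.51614686,   0.        , 252.5457387 ],
       [  0.        , 486.51614686, 195.93174164],
       [  0.        ,   0.        ,   1.        ]]), 'k1': -0.03076010283897447, 'xyz': array([0.33659506, 0.01572378, 1.65663471]), 'rotation': array([[-0.02744552, -0.98949358,  0.14194787],
       [-0.99962179,  0.02741442, -0.00217512],
       [-0.00173915, -0.14195388, -0.98987175]])}
```

View pics/scene0.png

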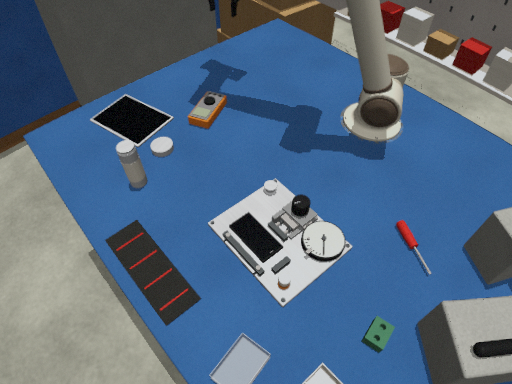

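View pics/top0.png

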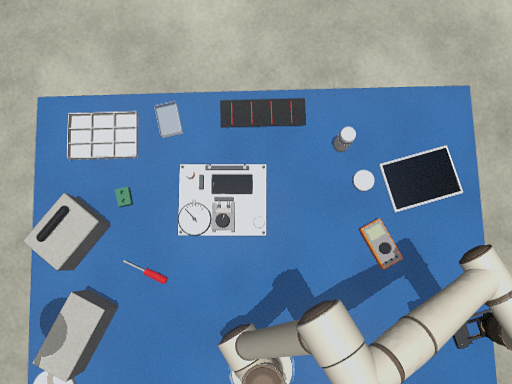

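```bash
cat > h.py <<'E'
import numpy as np, cv2
from station import r
CI={c:r.camera_info(c) for c in("scene","top")}
def proj(c,P):
    i=CI[c]; q=(np.atleast_2d(P)-i["xyz"])@i["rotation"]; s=q[:,:2]/q[:,2:]
    s=s*(1+i["k1"]*(s**2).sum(1,keepdims=True)); return s@i["K"][:2,:2].T+i["K"][:2,2]
def ray(c,uv):
    i=CI[c]; d=np.array([i["k1"],0,0,0,0.])
    s=cv2.undistortPoints(np.array(uv,float).reshape(-1,1,2),i["K"],d).reshape(-1,2)
    return np.c_[s,np.ones(len(s))]@i["rotation"].T
def onz(c,uv,z):
    v=ray(c,uv); o=CI[c]["xyz"]; return o+v*((z-o[2])/v[:,2])[:,None]
def crop(im,x0,y0,x1,y1,k,fn): cv2.imwrite(fn,cv2.resize(im[y0:y1,x0:x1,::-1],None,fx=k,fy=k,interpolation=cv2.INTER_CUBIC))
E
python3 - <<'E'
from h import *
ims={c:r.capture(c) for c in CI}
np.savez("ims0.npz",**ims)
crop(ims["scene"],200,170,360,310,5,"pics/s1.png"); crop(ims["top"],170,155,280,245,7,"pics/t1.png")
for c in CI:
    for q in["press","end_stop","phone","knob_grip","jaw_face","dial_pivot","needle_tip","tab_tip","solder_spool","flux_jar"]:
        for d in r.silhouettes(c,q)[:2]:
            m=d["pixels"]; ys,xs=np.nonzero(m)
            print(c,q,round(d["confidence"],2),d["rect"],len(xs),xs.mean().round(1) if len(xs) else 0,ys.mean().round(1) if len(xs) else 0)
            np.save(f"m_{c}_{q}.npy",m) if d["confidence"]>.5 else 0
E
```

```text
scene press 0.94 [207.3, 183.6, 351.5, 305.8] 8081 284.1 240.2
scene press 0.45 [113.3, 136.2, 145.5, 186.9] 878 131.0 162.8
scene end_stop 0.64 [269.3, 258.9, 290.4, 274.6] 171 280.2 265.0
scene phone 0.79 [228.6, 213.7, 283.0, 261.2] 1251 255.4 236.5
scene knob_grip 0.65 [292.9, 193.6, 308.8, 218.1] 341 300.3 205.0
scene jaw_face 0.51 [266.8, 222.5, 289.0, 241.5] 207 278.2 230.7
scene dial_pivot 0.63 [264.8, 211.6, 344.1, 264.3] 1913 314.1 237.4
scene needle_tip 0.61 [321.8, 238.0, 326.5, 237.4] 16 323.7 237.8
scene tab_tip 0.33 [321.5, 237.2, 324.4, 240.5] 15 323.7 237.7
scene solder_spool 0.46 [268.5, 184.7, 278.0, 194.8] 158 269.9 187.4
scene flux_jar 0.53 [280.0, 270.4, 292.1, 288.4] 167 283.6 280.9
top press 0.68 [177.2, 163.2, 267.1, 235.0] 5254 220.5 201.6
top end_stop 0.38 [198.7, 171.0, 202.2, 188.4] 71 201.0 181.0
top phone 0.87 [211.1, 175.8, 252.8, 193.9] 834 231.9 183.4
top phone 0.4 [186.0, 166.3, 197.4, 179.0] 56 189.4 173.2
top knob_grip 0.63 [217.6, 213.0, 231.3, 228.5] 169 222.1 219.7
top knob_grip 0.35 [251.6, 214.9, 265.6, 228.1] 102 258.4 221.7
top dial_pivot 0.57 [174.8, 191.2, 231.9, 235.1] 1164 200.0 215.2
top solder_spool 0.6 [178.2, 194.9, 231.0, 233.6] 1073 199.8 215.3
top solder_spool 0.44 [117.3, 187.3, 131.1, 204.4] 252 123.5 196.2
```

View pics/s1.png

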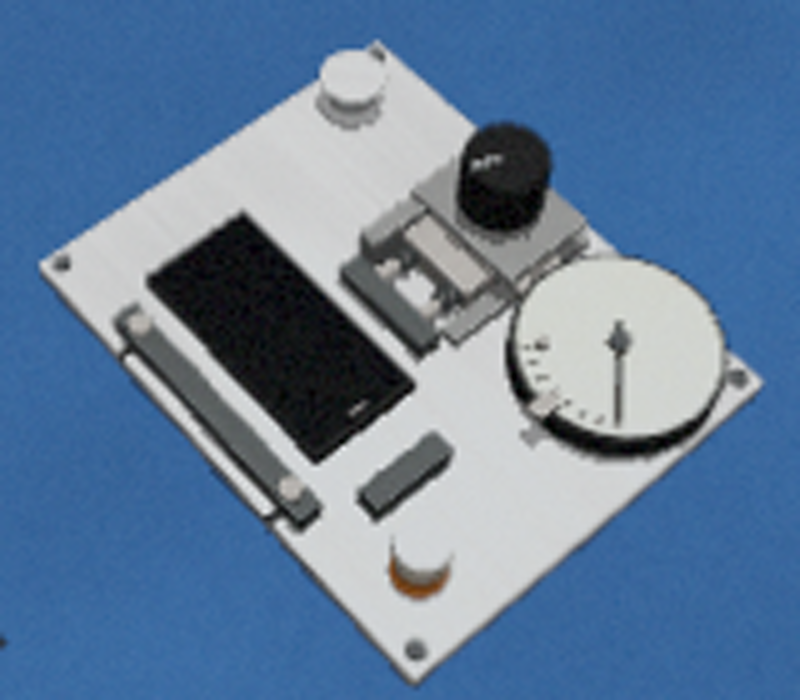

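View pics/t1.png

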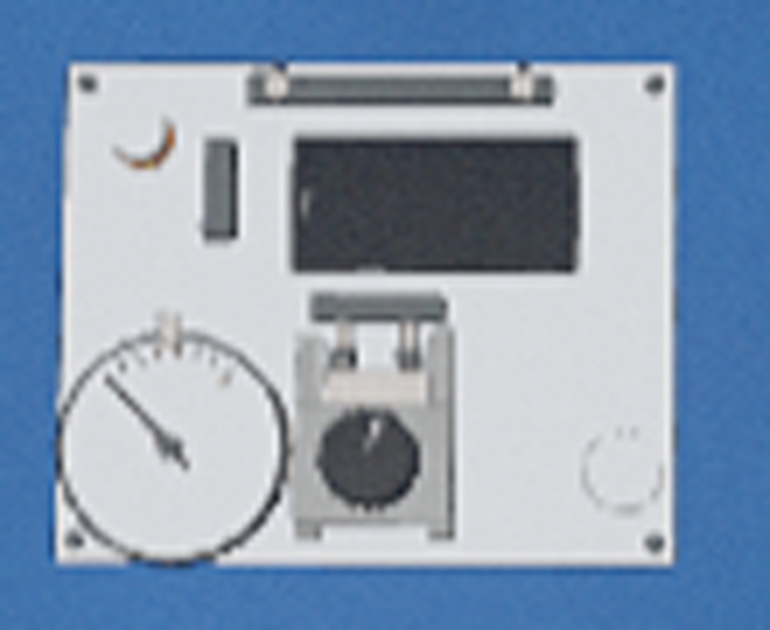

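```bash
cat > fit.py <<'E'
from h import *
from scipy.optimize import least_squares
S=np.array([[380,42],[40,265],[412,685],[765,382]])/5+[200,170]-.4
T=np.array([[70,63],[675,63],[675,565],[55,565]])/7+[170,155]-.43
A=np.array([[-130,-130,12],[115,-130,12],[115,170,12],[-130,170,12]])/1e3
B=A[[2,1,0,3]]
def W(p,P):
    c,s=np.cos(p[2]),np.sin(p[2]); P=np.atleast_2d(P)
    return np.c_[p[0]+c*P[:,0]-s*P[:,1],p[1]+s*P[:,0]+c*P[:,1],P[:,2]]
def res(p,cs=("scene","top")):
    o=[]
    if "scene" in cs:o.append((proj("scene",W(p,A))-S).ravel())
    if "top" in cs:o.append((proj("top",W(p,B))-T).ravel())
    return np.concatenate(o)
if __name__=="__main__":
    for cs in(("scene","top"),("scene",),("top",)):
        f=least_squares(res,[.45,.1,0],args=(cs,)); print(cs,f.x.round(4),f.fun.round(1))
        if len(cs)==2: np.save("pose.npy",f.x)
    p=np.load("pose.npy")
    d=np.load("ims0.npz")
    def box(x0,x1,y0,y1,z0,z1): return [np.array([[x0,y0,z],[x1,y0,z],[x1,y1,z],[x0,y1,z]])/1e3 for z in(z0,z1)]
    for c,(x0,y0,x1,y1,k) in {"scene":(200,170,360,310,5),"top":(170,155,280,245,7)}.items():
        im=cv2.resize(d[c][y0:y1,x0:x1,::-1],None,fx=k,fy=k,interpolation=cv2.INTER_CUBIC)
        for q in box(-130,115,-130,170,12,12)[:1]+box(26,76,85,100,28,12):
            cv2.polylines(im,[(((proj(c,W(p,q))-[x0,y0]+.5)*k)).astype(int)],True,(0,0,255),1)
        cv2.imwrite(f"pics/ov_{c}.png",im)
E
python3 fit.py
```

```text
('scene', 'top') [ 0.5724  0.0972 -0.0333] [-0.3 -0.5 -0.6 -0.5  0.4 -0.8  0.2 -0.1 -0.7 -0.2 -0.2  0.2 -0.4 -0.3
 -0.5 -0.9]
('scene',) [ 0.5732  0.0982 -0.0353] [-0.2 -0.2 -0.5 -0.2  0.3 -0.2  0.3  0.5]
('top',) [ 0.5714  0.0957 -0.0301] [-0.4  0.2  0.1  0.4  0.2 -0.2  0.  -0.4]
```

```bash
python3 - <<'E'
from h import *
d=np.load("ims0.npz")
crop(d["scene"],298,215,350,265,14,"pics/sg.png"); crop(d["top"],174,190,216,240,12,"pics/tg.png")
from fit import W
p=np.load("pose.npy")
def loc(P): # world->clamp mm
    c,s=np.cos(p[2]),np.sin(p[2]); q=P-[p[0],p[1],0]; return np.c_[c*q[:,0]+s*q[:,1],-s*q[:,0]+c*q[:,1]]*1e3
S=lambda a:np.array(a)/5+[200,170]-.4
T=lambda a:np.array(a)/7+[170,155]-.43
for n,c,uv,z in[("phone s","scene",S([[245,212],[148,280],[318,462],[415,385]]),.021),("phone t","top",T([[293,137],[578,137],[578,271],[293,271]]),.021),
 ("knob s","scene",S([[507,155]]),.086),("knob t","top",T([[370,450]]),.086),("fence face s","scene",S([[143,307],[322,500]]),.026),("fence face t","top",T([[250,104],[553,104]]),.026),("jaw s","scene",S([[342,285],[420,355]]),.012),("jaw t","top",T([[312,293],[446,293]]),.026)]:
    print(n,loc(onz(c,uv,z)).round(1).tolist())
E
```

```text
phone s [[12.3, -79.2], [79.0, -78.0], [79.1, 59.7], [13.6, 58.4]]
phone t [[76.0, 56.0], [76.8, -83.2], [10.6, -83.6], [9.9, 54.8]]
knob s [[-84.4, 14.6]]
knob t [[-83.4, 12.0]]
fence face s [[92.7, -63.7], [92.5, 78.2]]
fence face t [[91.4, 76.9], [92.1, -70.9]]
jaw s [[-1.3, -14.6], [-4.2, 43.6]]
jaw t [[-1.6, 45.0], [-1.2, -19.8]]
```

View pics/ov_scene.png

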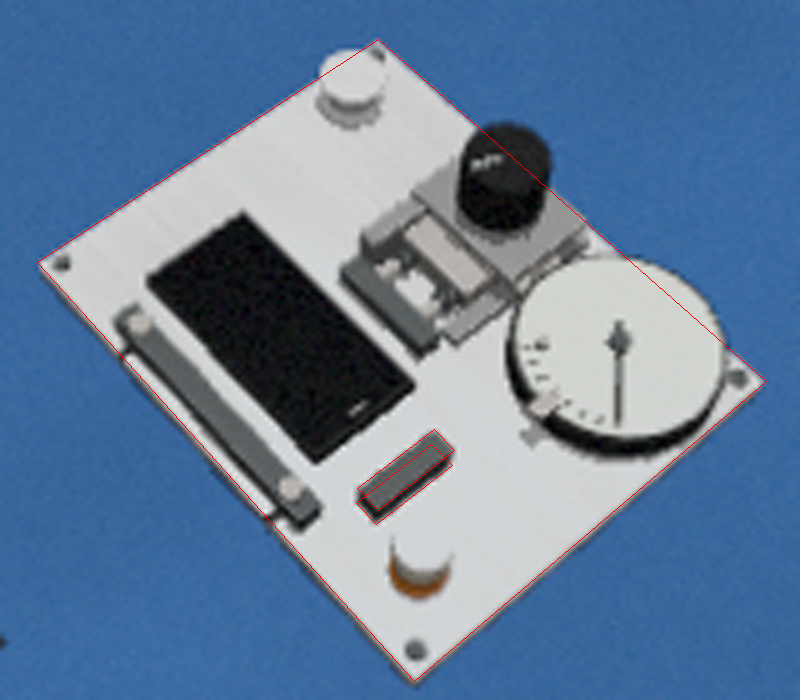

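View pics/sg.png

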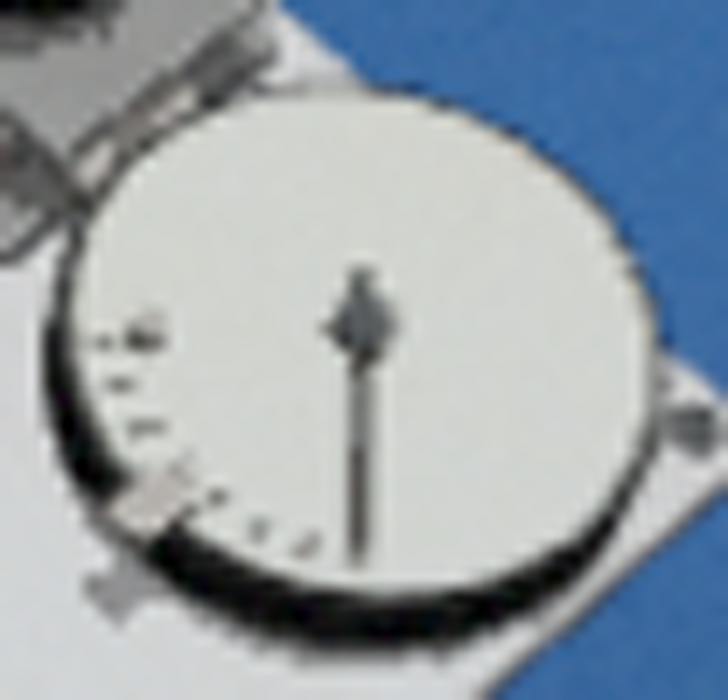

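View pics/tg.png

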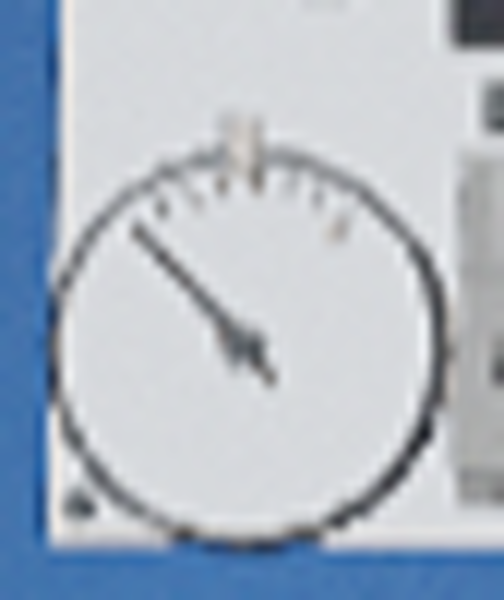

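```bash
python3 - <<'E'
from h import *
p=np.load("pose.npy")
def loc(P):
    c,s=np.cos(p[2]),np.sin(p[2]); q=P-[p[0],p[1],0]; return np.c_[c*q[:,0]+s*q[:,1],-s*q[:,0]+c*q[:,1]]*1e3
S=lambda a:(np.array(a,float)+.5)/14+[298,215]-.5
T=lambda a:(np.array(a,float)+.5)/12+[174,190]-.5
for c,F,pts in[("scene",S,dict(piv=(360,328),tip=(358,555),tab=(152,502),ptr=(185,472),pin=(145,333),t2=(305,545),t4=(258,527),t6=(218,497),t10=(145,428))),("top",T,dict(piv=(243,347),tip=(135,229),tab=(241,150),tail=(272,380),d=(257,183),pin=(338,228),t2=(163,210),t10=(290,180)))]:
    pv=loc(onz(c,F([pts["piv"]]),.034))[0]
    print(c,"pivot",pv.round(1))
    for n,q in pts.items():
        z={"tab":.038,"ptr":.034}.get(n,.034)
        for z in ((z,) if n!="tab" else(.034,.037,.041)):
            v=loc(onz(c,F([q]),z))[0]-pv; print(n,z,"r",np.hypot(*v).round(1),"scale angle",(.75-np.arctan2(v[1],v[0])).round(3))
E
```

```text
scene pivot [-76.5 111.1]
piv 0.034 r 0.0 scale angle 0.75
tip 0.034 r 46.4 scale angle -0.007
tab 0.034 r 54.0 scale angle 0.731
tab 0.037 r 55.4 scale angle 0.715
tab 0.041 r 57.4 scale angle 0.694
ptr 0.034 r 45.2 scale angle 0.739
pin 0.034 r 39.1 scale angle 1.423
t2 0.034 r 46.4 scale angle 0.195
t4 0.034 r 46.3 scale angle 0.383
t6 0.034 r 45.0 scale angle 0.575
t10 0.034 r 45.6 scale angle 0.98
top pivot [-77.6 111.3]
piv 0.034 r 0.0 scale angle 0.75
tip 0.034 r 45.3 scale angle -0.005
tab 0.034 r 55.5 scale angle 0.717
tab 0.037 r 55.1 scale angle 0.724
tab 0.041 r 54.5 scale angle 0.733
tail 0.034 r 12.4 scale angle 3.157
d 0.034 r 46.2 scale angle 0.812
pin 0.034 r 42.4 scale angle 1.406
t2 0.034 r 44.9 scale angle 0.204
t10 0.034 r 48.6 scale angle 1.002
```

Request:
drive_tool(series=[[[0.04,0.05,0,0,0,0.01,185],[0.11,0.14,0,0,0,0.03,185],[0.19,0.24,0,0,0,0.05,185],[0.28,0.36,0,0,0,0.075,185],[0.37,0.48,0,0,0,0.1,185],[0.45,0.58,0,0,0,0.12,185],[0.53,0.68,0,0,0,0.14,185],[0.6,0.78,0,0,0,0.16,185],[0.68,0.88,0,0,0,0.18,185],[0.76,0.98,0,0,0,0.2,185]]])

```text
time_s: 2.2
tcp_pos: [0.2766, -0.4548, 0.2228]
ee_rot: [[-0.837, -0.548, 0.0], [-0.548, 0.837, -0.0], [-0.0, -0.0, -1.0]]
wrist_force: [0.7, 0.4, -1.0]
gripper_width: 0.285
```

Request:
drive_tool(series=[[[0.08,0.1,0,0,0,0.02,185],[0.15,0.2,0,0,0,0.04,185],[0.22,0.3,0,0,0,0.06,185],[0.3,0.4,0,0,0,0.08,185],[0.38,0.5,0,0,0,0.1,185],[0.46,0.6,0,0,0,0.12,185],[0.54,0.7,0,0,0,0.14,185],[0.61,0.8,0,0,0,0.16,185],[0.69,0.9,0,0,0,0.18,185],[0.76,1.0,0,0,0,0.2,185]]])

```text
time_s: 3.2
tcp_pos: [0.3902, -0.3048, 0.2228]
ee_rot: [[-0.626, -0.779, 0.001], [-0.779, 0.626, 0.0], [-0.0, -0.0, -1.0]]
wrist_force: [0.2, 1.0, 0.3]
gripper_width: 0.271
```

Request:
drive_tool(series=[[[0.08,0.1,0,0,0,0.02,185],[0.15,0.2,0,0,0,0.04,185],[0.22,0.3,0,0,0,0.06,185],[0.3,0.4,0,0,0,0.08,185],[0.38,0.5,0,0,0,0.1,185],[0.46,0.6,0,0,0,0.12,185],[0.54,0.7,0,0,0,0.14,185],[0.61,0.8,0,0,0,0.16,185],[0.69,0.9,0,0,0,0.18,185],[0.76,1.0,0,0,0,0.2,185]]])

```text
time_s: 4.2
tcp_pos: [0.5038, -0.1548, 0.2227]
ee_rot: [[-0.355, -0.935, 0.0], [-0.935, 0.355, 0.0], [-0.0, -0.0, -1.0]]
wrist_force: [0.3, -0.8, -0.1]
gripper_width: 0.276
```

Request:
drive_tool(series=[[[0.07,0.09,0,0,0,0.02,185],[0.14,0.18,0,0,0,0.04,185],[0.22,0.28,-0.05,0,0,0.06,185],[0.3,0.38,-0.15,0,0,0.09,185],[0.38,0.48,-0.3,0,0,0.12,185],[0.46,0.58,-0.45,0,0,0.15,185],[0.54,0.68,-0.6,0,0,0.17,185],[0.62,0.78,-0.75,0,0,0.19,185],[0.7,0.88,-0.9,0,0,0.21,185],[0.735,0.925,-0.95,0,0,0.21,185]]])

```text
time_s: 5.2
tcp_pos: [0.6129, -0.0165, 0.0757]
ee_rot: [[-0.035, -0.999, -0.006], [-0.999, 0.035, -0.001], [0.001, 0.006, -1.0]]
wrist_force: [-0.9, 0.3, -0.1]
gripper_width: 0.272
```

```bash
python3 - <<'E'
from h import *
s=r.sense(); print(s["tcp_pos"],s["joints"],s["ee_rot"][:,1],s["wrist_force"])
im=r.capture("scene"); crop(im,200,150,360,310,5,"pics/s2.png")
im=r.capture("top"); crop(im,170,155,280,245,7,"pics/t2.png")
E
```

```text
[ 0.6128686  -0.01651409  0.07569803] [ 13.54392566  28.85108459 -11.50250214  -0.05292961 -50.01451969
 -15.49508603] [-0.9993793   0.03464574  0.00637939] [-0.87456444  0.33729913 -0.05328949]
```

View pics/s2.png

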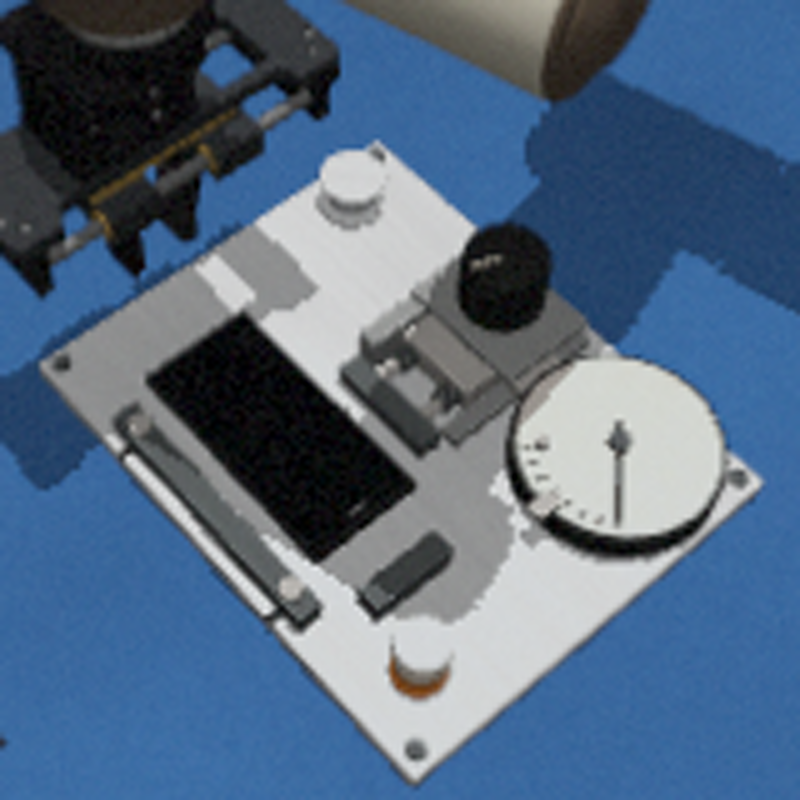

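Request:
drive_tool(series=[[[0,0,-0.05,0,0,0,185],[0,0,-0.1,0,0,0,185],[0,0,-0.16,0,0,0,185],[0,0,-0.22,0,0,0,185],[0,0,-0.28,0,0,0,185],[0,0,-0.33,0,0,0,185],[0,0,-0.37,0,0,0,185],[0,0,-0.38,0,0,0,185],[0,0,-0.38,0,0,0,185],[0,0,-0.38,0,0,0,185]]])

```text
time_s: 6.3
tcp_pos: [0.6144, -0.0178, 0.0234]
ee_rot: [[-0.036, -0.999, 0.001], [-0.999, 0.036, 0.0], [-0.0, -0.001, -1.0]]
wrist_force: [0.3, 0.2, 0.3]
gripper_width: 0.275
```

```bash
python3 - <<'E'
from h import *
s=r.sense(); print(s["tcp_pos"],s["ee_rot"][:,1],s["ee_rot"][:,2],s["wrist_force"])
p=np.load("pose.npy")
im=r.capture("scene"); crop(im,200,150,360,310,5,"pics/s3.png")
c,sn=np.cos(p[2]),np.sin(p[2]); q=s["tcp_pos"]-[p[0],p[1],0]; print("clamp",(c*q[0]+sn*q[1])*1e3,(-sn*q[0]+c*q[1])*1e3)
E
```

```text
[ 0.61437493 -0.01784458  0.02335266] [-9.99337055e-01  3.63995965e-02 -7.21019428e-04] [ 7.22675179e-04  3.23313103e-05 -9.99999738e-01] [0.29577566 0.17199345 0.31465344]
clamp 45.74608540584741 -113.55471063768861
```

View pics/s3.png

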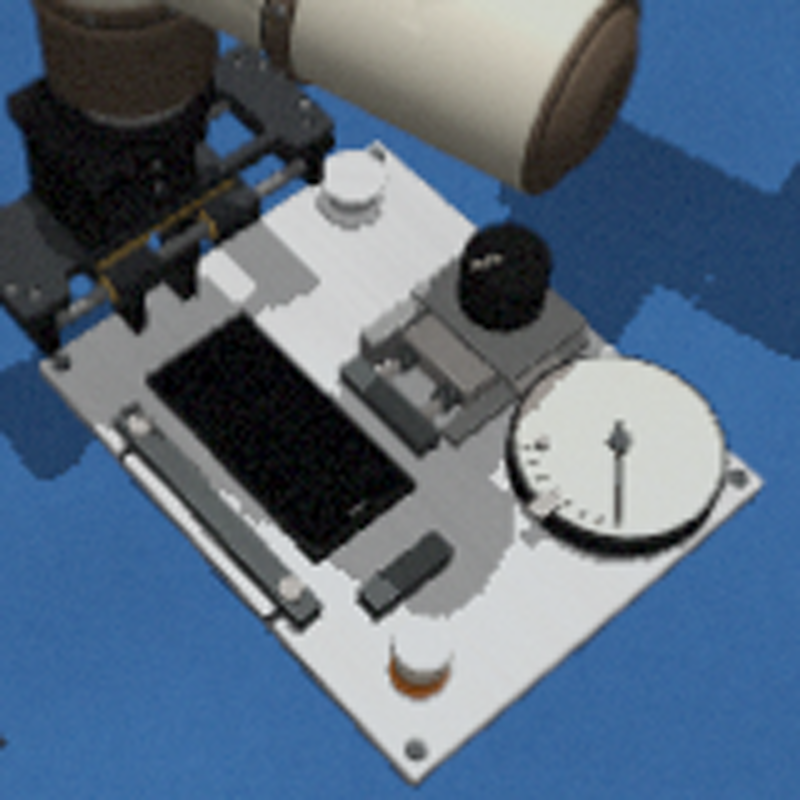

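Request:
drive_tool(series=[[[0,0,-0.015,0,0,0,185],[0,0,-0.03,0,0,0,185],[0,0,-0.045,0,0,0,185],[0,0.01,-0.045,0,0,0,185],[0.001,0.03,-0.045,0,0,0,185],[0.002,0.05,-0.045,0,0,0,185],[0.002,0.07,-0.045,0,0,0,185],[0.003,0.085,-0.045,0,0,0,185],[0.003,0.1,-0.045,0,0,0,185],[0.003,0.1,-0.045,0,0,0,185]]])

```text
time_s: 7.35
tcp_pos: [0.6145, -0.0026, 0.0163]
ee_rot: [[-0.036, -0.999, 0.0], [-0.999, 0.036, 0.0], [-0.0, -0.0, -1.0]]
wrist_force: [0.5, -0.2, -0.1]
gripper_width: 0.274
```

Request:
drive_tool(series=[[[0.0005,0.015,0,0,0,0,185],[0.001,0.03,0,0,0,0,185],[0.0015,0.045,0,0,0,0,185],[0.002,0.06,0,0,0,0,185],[0.0025,0.075,0,0,0,0,185],[0.003,0.09,0,0,0,0,185],[0.0035,0.105,0,0,0,0,185],[0.004,0.12,0,0,0,0,185],[0.0045,0.135,0,0,0,0,185],[0.005,0.15,0,0,0,0,185]]])

```text
time_s: 8.35
tcp_pos: [0.6152, 0.0198, 0.0163]
ee_rot: [[-0.037, -0.999, -0.0], [-0.999, 0.037, -0.0], [0.0, 0.0, -1.0]]
wrist_force: [0.4, -1.2, -0.3]
gripper_width: 0.276
```

```bash
python3 - <<'E'
from h import *
s=r.sense(); print(s["time_s"],s["tcp_pos"],s["ee_rot"][:,1],s["ee_rot"][:,2],s["wrist_force"])
p=np.load("pose.npy")
im=r.capture("scene"); crop(im,200,150,360,310,5,"pics/s4.png")
im=r.capture("top"); crop(im,170,155,280,245,7,"pics/t4.png")
c,sn=np.cos(p[2]),np.sin(p[2]); q=s["tcp_pos"]-[p[0],p[1],0]; print("clamp",(c*q[0]+sn*q[1])*1e3,(-sn*q[0]+c*q[1])*1e3)
E
```

```text
8.35 [0.61522344 0.01977937 0.01628394] [-9.99330211e-01  3.65940500e-02  7.11491895e-05] [-7.20476415e-05 -2.32331625e-05 -9.99999997e-01] [ 0.39755291 -1.19979892 -0.29726499]
clamp 45.34245436093801 -75.92336737316232
```

View pics/s4.png

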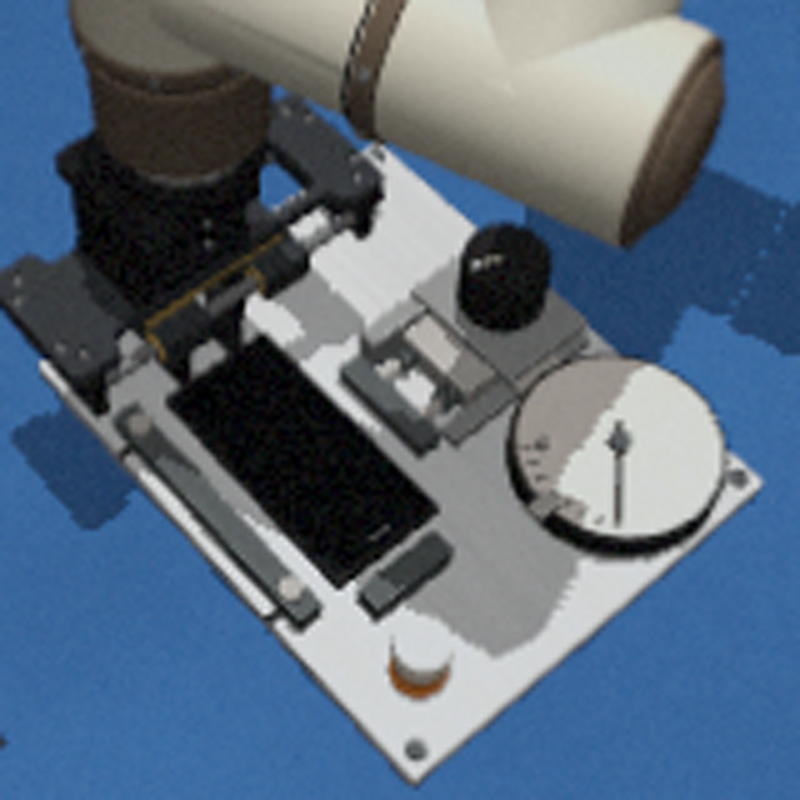

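```bash
cat >> h.py <<'E'
def loc(P):
    p=np.load("pose.npy"); c,s=np.cos(p[2]),np.sin(p[2]); q=np.atleast_2d(P)-[p[0],p[1],0]; return np.c_[c*q[:,0]+s*q[:,1],-s*q[:,0]+c*q[:,1]]*1e3
E
python3 - <<'E'
from h import *
S=lambda a:(np.array(a,float)+.5)/5+[200,150]-.5
print(loc(onz("scene",S([[437,511],[342,589],[262,335],[168,405]]),.021)).round(1), loc(onz("scene",S([[357,592],[432,532]]),.028)).round(1))
E
```

```text
[[ 15.1  76.4]
 [ 79.6  78.2]
 [ 14.8 -61.7]
 [ 80.3 -59.1]] [[77.5 86.5]
 [27.9 85.8]]
```

View pics/t4.png

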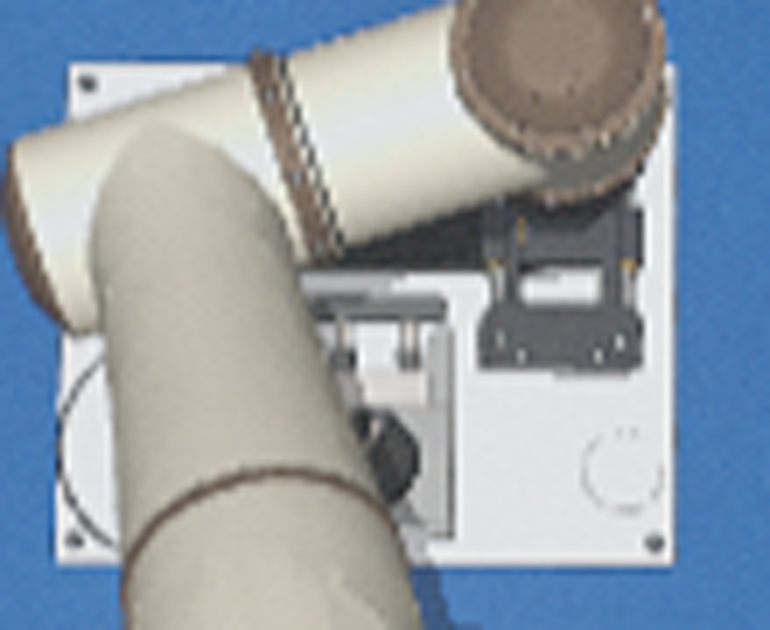

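Request:
drive_tool(series=[[[0.0002,0.005,0,0,0,0,185],[0.0003,0.01,0,0,0,0,185],[0.0005,0.015,0,0,0,0,185],[0.0007,0.02,0,0,0,0,185],[0.0009,0.025,0,0,0,0,185],[0.001,0.03,0,0,0,0,185],[0.0012,0.035,0,0,0,0,185],[0.0013,0.04,0,0,0,0,185],[0.0015,0.044,0,0,0,0,185],[0.0015,0.046,0,0,0,0,185]]])

```text
time_s: 9.45
tcp_pos: [0.6155, 0.0265, 0.0163]
ee_rot: [[-0.037, -0.999, -0.0], [-0.999, 0.037, -0.0], [0.0, 0.0, -1.0]]
wrist_force: [0.5, -1.2, -0.9]
gripper_width: 0.274
```

Request:
drive_tool(series=[[[0,0.0007,0,0,0,0,185],[0,0.0014,0,0,0,0,185],[0,0.002,0,0,0,0,185],[0,0.0027,0,0,0,0,185],[0,0.0034,0,0,0,0,185],[0,0.004,0,0,0,0,185],[0,0.0047,0,0,0,0,185],[0,0.0054,0,0,0,0,185],[0,0.006,0,0,0,0,185],[0,0.0067,0,0,0,0,185]]])

```text
time_s: 10.45
tcp_pos: [0.6154, 0.0275, 0.0163]
ee_rot: [[-0.037, -0.999, -0.0], [-0.999, 0.037, 0.0], [-0.0, 0.0, -1.0]]
wrist_force: [-0.4, -1.2, -1.0]
gripper_width: 0.275
```

Request:
drive_tool(series=[[[0,0.0005,0,0,0,0,185],[0,0.001,0,0,0,0,185],[0,0.0015,0,0,0,0,185],[0,0.002,0,0,0,0,185],[0,0.0025,0,0,0,0,185],[0,0.003,0,0,0,0,185],[0,0.0035,0,0,0,0,185],[0,0.004,0,0,0,0,185],[0,0.004,0,0,0,0,185],[0,0.004,0,0,0,0,185]]])

```text
time_s: 11.45
tcp_pos: [0.6154, 0.0281, 0.0163]
ee_rot: [[-0.037, -0.999, -0.0], [-0.999, 0.037, 0.0], [-0.0, 0.0, -1.0]]
wrist_force: [-0.5, -0.8, -0.3]
gripper_width: 0.272
```

```bash
python3 - <<'E'
from h import *
s=r.sense(); print(s["time_s"],s["tcp_pos"],s["wrist_force"],s["moment"])
im=r.capture("scene"); crop(im,255,230,305,280,14,"pics/s5.png")
E
```

```text
11.45 [0.61543672 0.02810968 0.01628273] [-0.47920275 -0.84635981 -0.31924009] [-0.37119405  0.11390437  0.01461508]
```

View pics/s5.png

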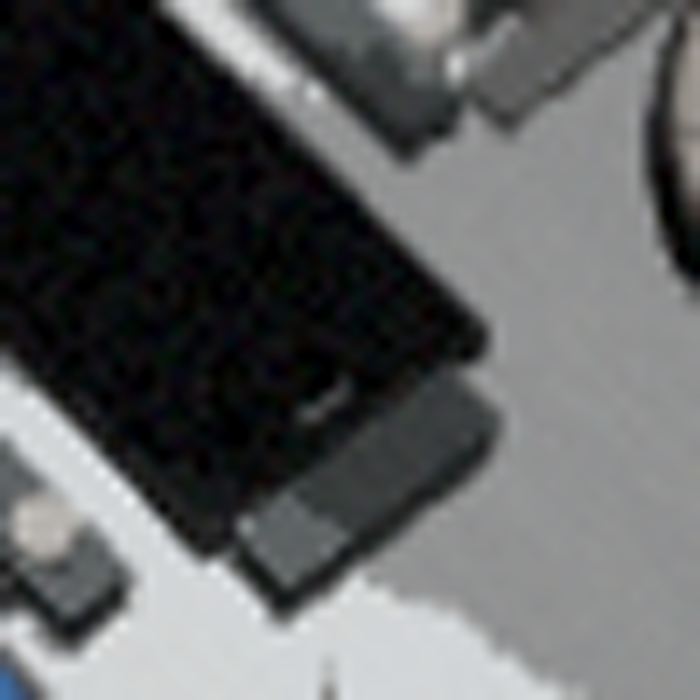

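Request:
drive_tool(series=[[[0,0.0005,0,0,0,0,185],[0,0.001,0,0,0,0,185],[0,0.0015,0,0,0,0,185],[0,0.002,0,0,0,0,185],[0,0.0025,0,0,0,0,185],[0,0.003,0,0,0,0,185],[0,0.0035,0,0,0,0,185],[0,0.004,0,0,0,0,185],[0,0.0045,0,0,0,0,185],[0,0.005,0,0,0,0,185]]])

```text
time_s: 12.5
tcp_pos: [0.6155, 0.0288, 0.0163]
ee_rot: [[-0.037, -0.999, 0.0], [-0.999, 0.037, 0.0], [-0.0, -0.0, -1.0]]
wrist_force: [1.3, -1.1, 0.2]
gripper_width: 0.275
```

Request:
drive_tool(series=[[[0,0.0005,0,0,0,0,185],[0,0.001,0,0,0,0,185],[0,0.0015,0,0,0,0,185],[0,0.002,0,0,0,0,185],[0,0.0025,0,0,0,0,185],[0,0.003,0,0,0,0,185],[0,0.0035,0,0,0,0,185],[0,0.004,0,0,0,0,185],[0,0.0045,0,0,0,0,185],[0,0.005,0,0,0,0,185]]])

```text
time_s: 13.5
tcp_pos: [0.6154, 0.0294, 0.0163]
ee_rot: [[-0.037, -0.999, -0.0], [-0.999, 0.037, -0.0], [0.0, 0.0, -1.0]]
wrist_force: [0.7, -2.1, -0.5]
gripper_width: 0.272
```

Request:
drive_tool(series=[[[0,0.0005,0,0,0,0,185],[0,0.001,0,0,0,0,185],[0,0.0015,0,0,0,0,185],[0,0.002,0,0,0,0,185],[0,0.0025,0,0,0,0,185],[0,0.003,0,0,0,0,185],[0,0.0035,0,0,0,0,185],[0,0.004,0,0,0,0,185],[0,0.0045,0,0,0,0,185],[0,0.005,0,0,0,0,185]]])

```text
time_s: 14.5
tcp_pos: [0.6154, 0.0296, 0.0163]
ee_rot: [[-0.037, -0.999, -0.0], [-0.999, 0.037, -0.001], [0.001, 0.0, -1.0]]
wrist_force: [1.6, -6.0, -0.9]
gripper_width: 0.271
```

```bash
python3 - <<'E'
from h import *
s=r.sense(); print(s["time_s"],s["tcp_pos"],s["wrist_force"],s["moment"])
E
```

```text
14.5 [0.6153904  0.02962957 0.01632686] [ 1.57777544 -5.95254938 -0.9085102 ] [-1.88603255 -0.1708165  -0.01024531]
```

Request:
drive_tool(series=[[[0,0,0,0,0,0,185],[0,0,0,0,0,0,185],[0,-0.005,0,0,0,0,185],[0,-0.01,0,0,0,0,185],[-0.001,-0.03,0,0,0,0,185],[-0.002,-0.07,0,0,0,0,185],[-0.004,-0.12,0,0,0,0,185],[-0.006,-0.18,0,0,0,0,185],[-0.007,-0.22,0,0,0,0,185],[-0.007,-0.22,0,0,0,0,185]]])

```text
time_s: 15.5
tcp_pos: [0.6143, -0.0038, 0.0163]
ee_rot: [[-0.038, -0.999, -0.0], [-0.999, 0.038, -0.0], [0.0, 0.0, -1.0]]
wrist_force: [0.2, 0.2, -0.6]
gripper_width: 0.277
```

```bash
python3 - <<'E'
from h import *
s=r.sense(); print(s["time_s"],s["tcp_pos"],s["wrist_force"],s["moment"],s["joints"])
im=r.capture("scene"); crop(im,200,150,360,310,5,"pics/s6.png")
from fit import W
print(W(np.load("pose.npy"),np.array([[-84,13.5,0]])/1e3))
E
```

```text
15.5 [ 0.61427102 -0.00379857  0.01627237] [ 0.23096662  0.20811852 -0.58406184] [-0.00052623  0.09416148  0.00254162] [ 1.47234094e+01  3.30893092e+01 -1.44434984e+01 -2.01103732e-03
 -4.24767264e+01 -1.69089499e+01]
[[0.48892752 0.1134562  0.        ]]
```

View pics/s6.png

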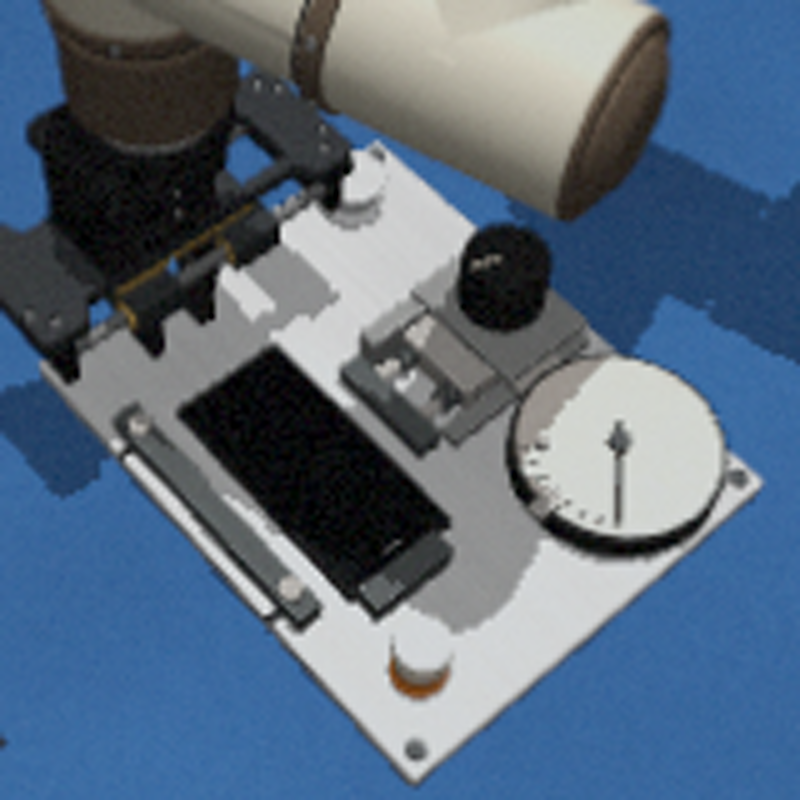

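```bash
python3 - <<'E'
from h import *
from scipy.optimize import minimize
from fit import W
d=np.load("ims0.npz")
th=np.linspace(0,2*np.pi,48)
def sil(c,x,y,k=8):
    P=np.concatenate([np.c_[x+.022*np.cos(th),y+.022*np.sin(th),np.full(48,z)] for z in(.046,.086)])
    m=np.zeros((384,512),np.float32); h=cv2.convexHull(proj(c,P).astype(np.float32))
    x0,y0=(285,185) if c=="scene" else (210,205)
    M=np.zeros((40*k,35*k),np.uint8); cv2.fillPoly(M,[((h[:,0]-[x0,y0]+.5)*k).astype(np.int32)],1)
    return cv2.resize(M.astype(np.float32),(35,40),interpolation=cv2.INTER_AREA),(x0,y0)
for cs in(["scene"],["top"],["scene","top"]):
    best=None
    for x in np.arange(.480,.498,.0005):
        for y in np.arange(.104,.122,.0005):
            e=0
            for c in cs:
                m,(x0,y0)=sil(c,x,y); g=d[c][y0:y0+40,x0:x0+35].max(2).astype(float)
                dark=np.clip((130-g)/90,0,1)
                w=np.zeros_like(m)
                w=cv2.dilate(m,np.ones((5,5)))  # compare only near
                e+=((dark-m)**2*(w>0)).sum()+ (m<0).sum()
                e+= -0.0
            if best is None or e<best[0]: best=(e,x,y)
    print(cs,best)
E
```

```text
['scene'] (np.float64(15.864669174382716), np.float64(0.49), np.float64(0.1155))
['top'] (np.float64(34.31889829282407), np.float64(0.487), np.float64(0.1135))
['scene', 'top'] (np.float64(59.090290557484565), np.float64(0.4885), np.float64(0.1145))
```

Request:
drive_tool(series=[[[0,0,0.08,0,0,0,185],[0,0,0.22,0,0,0,185],[0,0,0.36,0,0,0.06,120],[0,0,0.5,0,0,0.14,60],[-0.04,0.03,0.62,0,0,0.23,0],[-0.1,0.09,0.7,0,0,0.32,0],[-0.17,0.15,0.73,0,0,0.41,0],[-0.24,0.22,0.73,0,0,0.5,0],[-0.32,0.3,0.73,0,0,0.59,0],[-0.4,0.37,0.73,0,0,0.68,0]]])

```text
time_s: 16.55
tcp_pos: [0.5542, 0.0537, 0.127]
ee_rot: [[0.861, -0.508, 0.002], [-0.508, -0.861, 0.001], [0.001, -0.001, -1.0]]
wrist_force: [-0.2, 0.4, 0.6]
gripper_width: 0.914
```

Request:
drive_tool(series=[[[-0.07,0.07,0,0,0,0.09,0],[-0.14,0.13,0,0,0,0.18,0],[-0.2,0.19,0,0,0,0.27,0],[-0.26,0.24,0,0,0,0.36,0],[-0.32,0.29,0,0,0,0.45,0],[-0.36,0.33,0,0,0,0.54,0],[-0.4,0.37,0,0,0,0.63,0],[-0.43,0.4,0,0,0,0.72,0],[-0.44,0.41,0,0,0,0.81,0],[-0.44,0.41,0,0,0,0.9,0]]])

```text
time_s: 17.55
tcp_pos: [0.4884, 0.115, 0.1269]
ee_rot: [[0.636, 0.772, 0.001], [0.772, -0.636, 0.001], [0.002, 0.001, -1.0]]
wrist_force: [0.2, 0.5, -0.3]
gripper_width: 1.001
```

Request:
drive_tool(series=[[[0,0,0,0,0,0.09,0],[0,0,0,0,0,0.18,0],[0,0,0,0,0,0.25,0],[0,0,0,0,0,0.3,0],[0,0,0,0,0,0.32,0],[0,0,0,0,0,0.32,0],[0,0,0,0,0,0.32,0],[0,0,0,0,0,0.32,0],[0,0,0,0,0,0.32,0],[0,0,0,0,0,0.32,0]]])

```text
time_s: 18.55
tcp_pos: [0.4884, 0.1143, 0.1259]
ee_rot: [[0.193, 0.981, 0.0], [0.981, -0.193, 0.0], [0.0, 0.0, -1.0]]
wrist_force: [-0.1, -0.7, 0.7]
gripper_width: 1.003
```

```bash
python3 - <<'E'
from h import *
s=r.sense(); print(s["time_s"],s["tcp_pos"],s["wrist_force"],s["moment"],s["joints"],s["ee_rot"][:,1])
im=r.capture("scene"); crop(im,200,130,360,290,5,"pics/s7.png")
E
```

```text
18.55 [0.48840527 0.11433324 0.12585704] [-0.10575131 -0.74264591  0.68493633] [-0.12984057  0.03624906  0.00049368] [ 3.17523825e+01  1.57258925e+01 -2.44355854e+01  4.65663996e-04
 -4.98361484e+01  1.37136430e+02] [ 9.81256064e-01 -1.92708424e-01  3.45916379e-05]
```

View pics/s7.png

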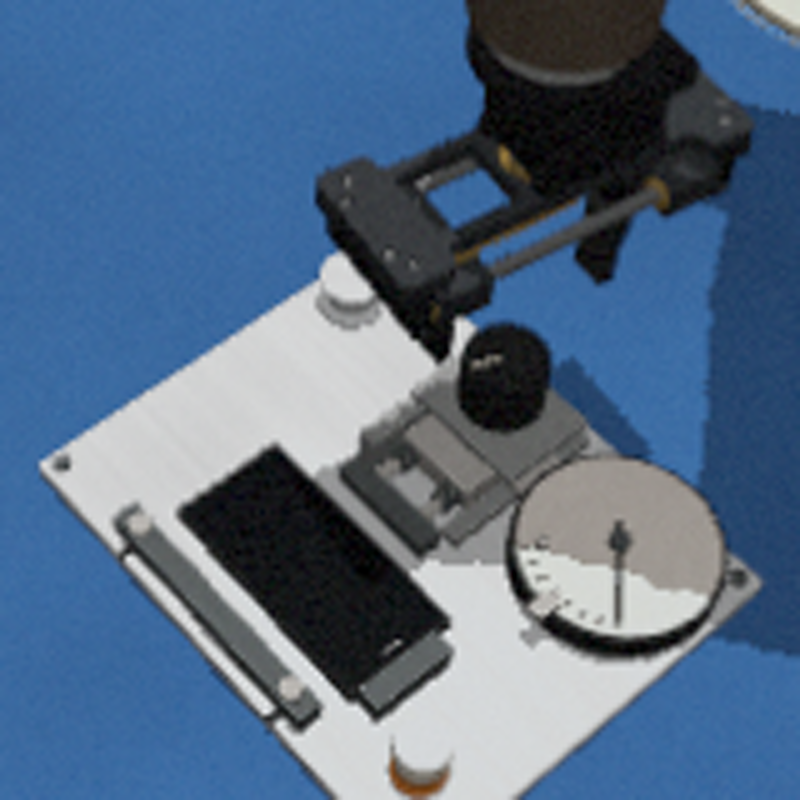

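Request:
drive_tool(series=[[[0,-0.009,-0.06,0,0,0,0],[0,-0.009,-0.14,0,0,0,0],[0,-0.009,-0.22,0,0,0,0],[0,-0.009,-0.3,0,0,0,0],[0,-0.009,-0.38,0,0,0,0],[0,-0.009,-0.44,0,0,0,0],[0,-0.009,-0.48,0,0,0,0],[0,-0.009,-0.5,0,0,0,0],[0,-0.009,-0.5,0,0,0,0],[0,-0.009,-0.5,0,0,0,0]]])

```text
time_s: 19.6
tcp_pos: [0.4887, 0.1131, 0.0511]
ee_rot: [[0.192, 0.981, 0.001], [0.981, -0.192, 0.0], [0.0, 0.001, -1.0]]
wrist_force: [0.5, 0.0, 1.1]
gripper_width: 1.004
```

Request:
drive_tool(series=[[[0,0,0,0,0,0,80],[0,0,0,0,0,0,110],[0,0,0,0,0,0,130],[0,0,0,0,0,0,150],[0,0,0,0,0,0,255],[0,0,0,0,0,0,255],[0,0,0,0,0,0,255],[0,0,0,0,0,0,255],[0,0,0,0,0,0,255],[0,0,0,0,0,0,255]]])

```text
time_s: 20.6
tcp_pos: [0.4866, 0.113, 0.0506]
ee_rot: [[0.194, 0.981, -0.003], [0.981, -0.194, -0.0], [-0.001, -0.003, -1.0]]
wrist_force: [-5.4, 3.7, 3.0]
gripper_width: 0.501
```

```bash
python3 - <<'E'
from h import *
s=r.sense(); print(s["time_s"],s["tcp_pos"],s["wrist_force"],s["moment"],s["gripper_width"]*87,s["joints"],s["ee_rot"][:,1])
im=r.capture("scene"); crop(im,200,130,360,290,5,"pics/s8.png")
E
```

```text
20.6 [0.48664059 0.11304757 0.05059565] [-5.38474556  3.70150691  3.02597518] [ 0.93786974  1.62204919 -0.10587526] 43.547176559389655 [ 3.16767816e+01  2.17632613e+01 -2.92674363e+01 -1.35567482e-01
 -3.91413677e+01  1.37265663e+02] [ 0.98107559 -0.19359839 -0.00321659]
```

View pics/s8.png

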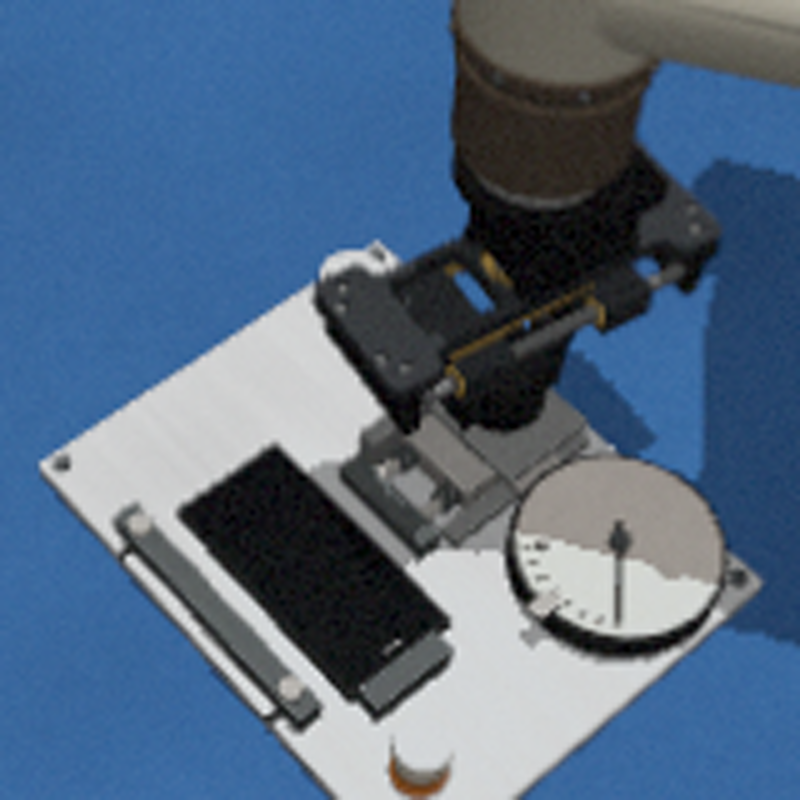

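Request:
drive_tool(series=[[[-0.007,0,0,0,0,-0.03,255],[-0.013,0,0,0,0,-0.1,255],[-0.013,0,0,0,0,-0.18,255],[-0.013,0,0,0,0,-0.26,255],[-0.013,0,0,0,0,-0.34,255],[-0.013,0,0,0,0,-0.42,255],[-0.013,0,0,0,0,-0.5,255],[-0.013,0,0,0,0,-0.58,255],[-0.013,0,0,0,0,-0.65,255],[-0.013,0,0,0,0,-0.7,255]]])

```text
time_s: 21.65
tcp_pos: [0.4855, 0.1141, 0.0506]
ee_rot: [[0.963, 0.271, -0.001], [0.271, -0.963, 0.001], [-0.001, -0.002, -1.0]]
wrist_force: [-5.5, 7.7, 0.7]
gripper_width: 0.501
```

```bash
python3 - <<'E'
from h import *
s=r.sense(); y=s["ee_rot"][:,1]; print(s["time_s"],s["tcp_pos"],s["wrist_force"],s["moment"],s["gripper_width"]*87,s["joints"][5],np.degrees(np.arctan2(y[1],y[0])))
im=r.capture("scene"); crop(im,200,130,360,290,5,"pics/s9.png")
E
```

```text
21.65 [0.48548433 0.11411564 0.05063598] [-5.51752861  7.68494749  0.66858075] [2.06074455 1.66727229 0.24217453] 43.55577531607933 73.98524037106654 -74.29764743154246
```

View pics/s9.png

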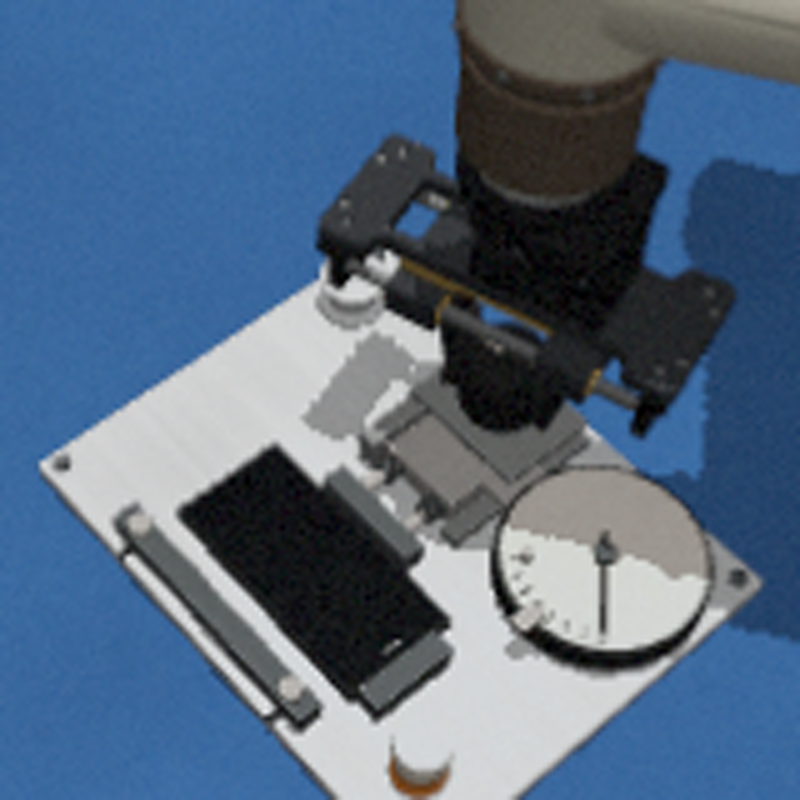

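Request:
drive_tool(series=[[[-0.004,0.004,0,0,0,-0.03,255],[-0.008,0.008,0,0,0,-0.1,255],[-0.008,0.008,0,0,0,-0.17,255],[-0.008,0.008,0,0,0,-0.24,255],[-0.008,0.008,0,0,0,-0.31,255],[-0.008,0.008,0,0,0,-0.38,255],[-0.008,0.008,0,0,0,-0.45,255],[-0.008,0.008,0,0,0,-0.52,255],[-0.008,0.008,0,0,0,-0.58,255],[-0.008,0.008,0,0,0,-0.62,255]]])

```text
time_s: 22.7
tcp_pos: [0.4858, 0.1156, 0.0507]
ee_rot: [[0.766, -0.643, 0.002], [-0.643, -0.766, 0.002], [-0.0, -0.003, -1.0]]
wrist_force: [-1.5, 5.5, -2.4]
gripper_width: 0.497
```

```bash
python3 - <<'E'
from h import *
s=r.sense(); y=s["ee_rot"][:,1]; print(s["time_s"],s["tcp_pos"],s["wrist_force"],s["moment"],s["gripper_width"]*87,s["joints"][5],np.degrees(np.arctan2(y[1],y[0])))
im=r.capture("scene"); crop(im,200,130,360,290,5,"pics/s10.png")
E
```

```text
22.7 [0.4857512  0.11556703 0.05065421] [-1.49493737  5.5219298  -2.40264765] [1.50613528 0.33301001 0.21597029] 43.245113263540325 18.025046926871077 -130.0270218354703
```

View pics/s10.png

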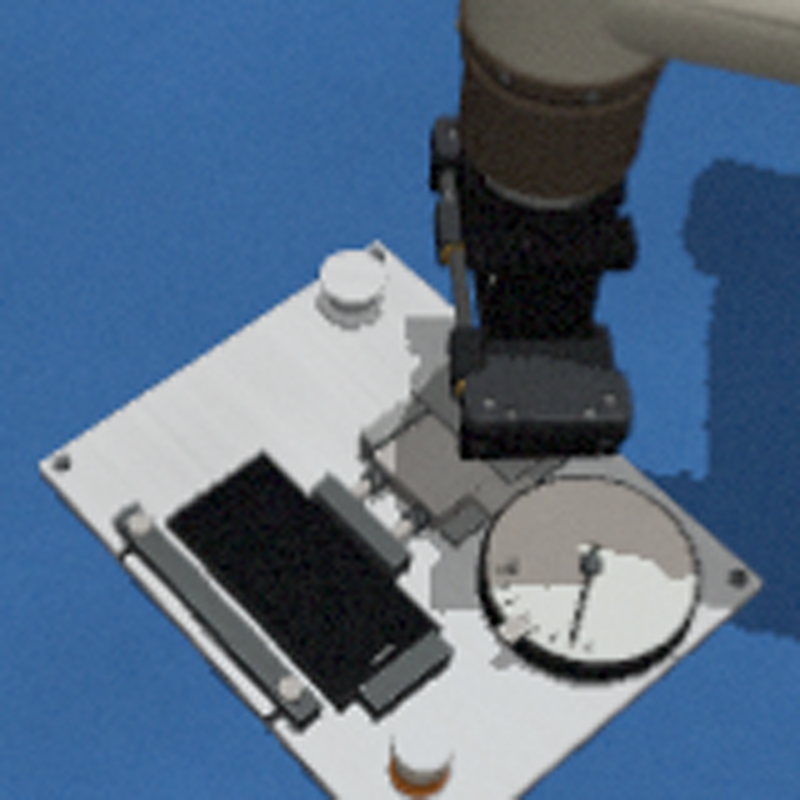

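Request:
drive_tool(series=[[[0,0.003,0,0,0,-0.02,255],[0,0.005,0,0,0,-0.04,255],[0,0.005,0,0,0,-0.07,255],[0,0.005,0,0,0,-0.1,255],[0,0.005,0,0,0,-0.13,255],[0,0.005,0,0,0,-0.16,255],[0,0.005,0,0,0,-0.19,255],[0,0.005,0,0,0,-0.22,255],[0,0.005,0,0,0,-0.22,255],[0,0.005,0,0,0,-0.22,255]]])

```text
time_s: 23.75
tcp_pos: [0.4862, 0.1159, 0.0507]
ee_rot: [[0.505, -0.863, 0.002], [-0.863, -0.505, 0.002], [-0.001, -0.003, -1.0]]
wrist_force: [1.6, 5.0, -5.8]
gripper_width: 0.498
```

```bash
python3 - <<'E'
from h import *
s=r.sense(); y=s["ee_rot"][:,1]; print(s["time_s"],s["tcp_pos"],s["wrist_force"],s["moment"],s["gripper_width"]*87,s["joints"][5],np.degrees(np.arctan2(y[1],y[0])))
im=r.capture("scene"); crop(im,200,130,360,290,5,"pics/s11.png"); crop(im,290,215,346,271,14,"pics/g11.png")
E
```

```text
23.75 [0.48615624 0.11591716 0.05070697] [ 1.64729968  5.00578967 -5.80137387] [ 1.55374124 -0.57777564 -0.1427544 ] 43.301542998040496 -1.6592616053611542 -149.65088712148844
```

View pics/s11.png

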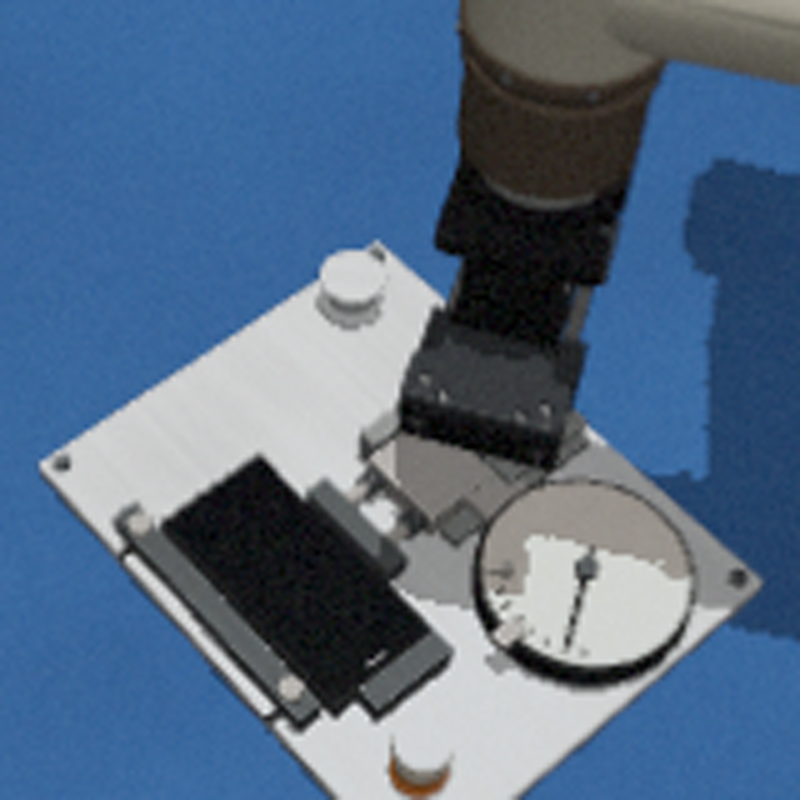

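View pics/g11.png

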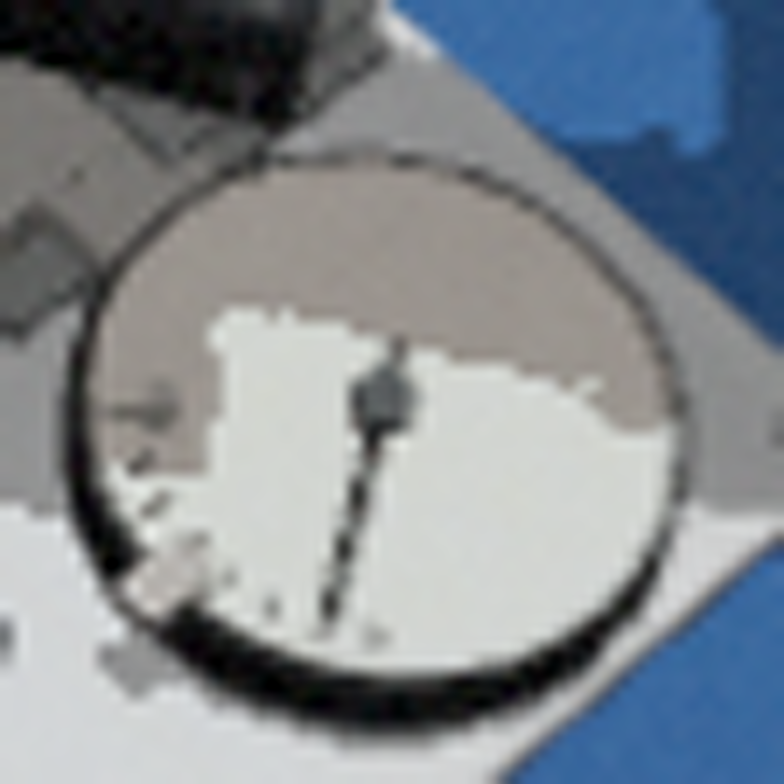

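Request:
drive_tool(series=[[[0,0.003,0,0,0,-0.015,255],[0,0.005,0,0,0,-0.03,255],[0,0.007,0,0,0,-0.05,255],[0,0.007,0,0,0,-0.07,255],[0,0.007,0,0,0,-0.09,255],[0,0.007,0,0,0,-0.11,255],[0,0.007,0,0,0,-0.13,255],[0,0.007,0,0,0,-0.15,255],[0,0.007,0,0,0,-0.15,255],[0,0.007,0,0,0,-0.15,255]]])

```text
time_s: 24.8
tcp_pos: [0.4864, 0.1161, 0.0507]
ee_rot: [[0.289, -0.957, 0.002], [-0.957, -0.289, 0.001], [-0.0, -0.002, -1.0]]
wrist_force: [6.1, 2.1, -8.5]
gripper_width: 0.498
```

```bash
cat >> h.py <<'E'
def gang(c,F,pts):
    pv=loc(onz(c,F([pts["piv"]]),.034))[0]; print(c,"pivot",pv.round(1))
    for n,q in pts.items():
        v=loc(onz(c,F([q]),.037 if n=="tab" else .034))[0]-pv; print(n,"r",np.hypot(*v).round(1),"scale",(.75-np.arctan2(v[1],v[0])).round(3))
def F(x0,y0,k): return lambda a:(np.array(a,float)+.5)/k+[x0,y0]-.5
E
python3 - <<'E'
from h import *
s=r.sense(); y=s["ee_rot"][:,1]; print(s["time_s"],s["tcp_pos"],s["wrist_force"],s["moment"],s["gripper_width"]*87,s["joints"][5],np.degrees(np.arctan2(y[1],y[0])))
gang("scene",F(290,215,14),dict(piv=(383,400),tip=(327,628),ptr=(190,555),tab=(160,585)))
im=r.capture("scene"); crop(im,290,215,346,271,14,"pics/g12.png")
E
```

```text
24.8 [0.48640549 0.1161357  0.050703  ] [ 6.09348397  2.12785602 -8.47158457] [ 0.56076011 -1.66046269 -0.01057223] 43.305720157725666 -15.35720507769771 -163.22949143372375
scene pivot [-53.4 111.1]
piv r 0.0 scale 0.75
tip r 47.5 scale 0.18
ptr r 48.3 scale 0.749
tab r 57.7 scale 0.718
```

View pics/g12.png

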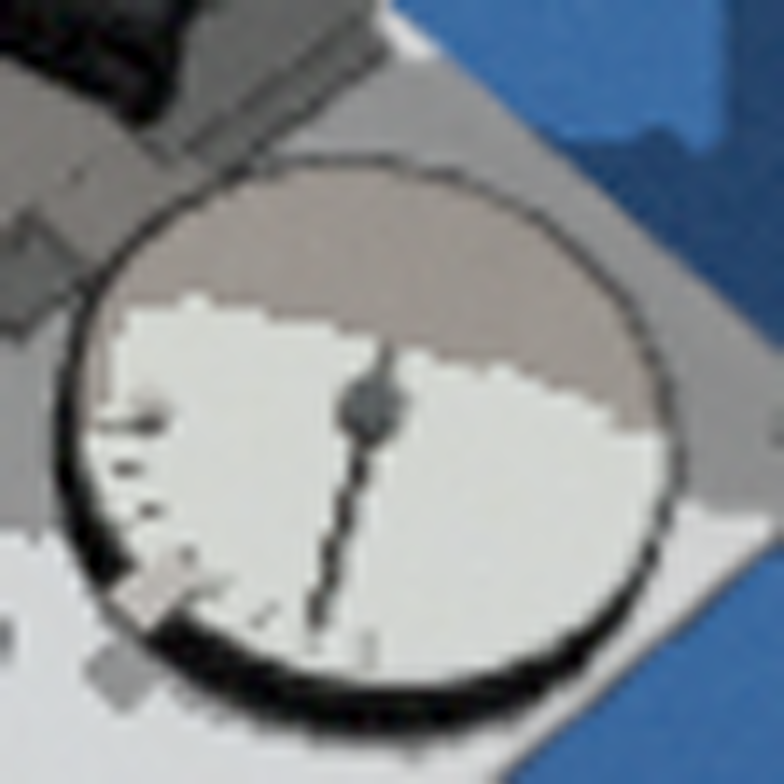

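Request:
drive_tool(series=[[[-0.004,-0.003,0.003,0,0,-0.015,255],[-0.008,-0.003,0.006,0,0,-0.03,255],[-0.008,-0.003,0.01,0,0,-0.045,255],[-0.008,-0.003,0.01,0,0,-0.06,255],[-0.008,-0.003,0.01,0,0,-0.075,255],[-0.008,-0.003,0.01,0,0,-0.09,255],[-0.008,-0.003,0.01,0,0,-0.105,255],[-0.008,-0.003,0.01,0,0,-0.12,255],[-0.008,-0.003,0.01,0,0,-0.12,255],[-0.008,-0.003,0.01,0,0,-0.12,255]]])

```text
time_s: 25.85
tcp_pos: [0.4866, 0.1162, 0.0508]
ee_rot: [[0.104, -0.995, 0.005], [-0.995, -0.104, 0.002], [-0.001, -0.005, -1.0]]
wrist_force: [13.5, 1.6, -21.3]
gripper_width: 0.498
```

```bash

python3 - <<'E'
from h import *
s=r.sense(); y=s["ee_rot"][:,1]; print(s["time_s"],s["tcp_pos"],s["wrist_force"],s["moment"],s["gripper_width"]*87,s["joints"][5],np.degrees(np.arctan2(y[1],y[0])))
gang("scene",F(290,215,14),dict(piv=(370,408),tip=(316,630),ptr=(178,562),tab=(148,593)))
im=r.capture("scene"); crop(im,290,215,346,271,14,"pics/g13.png"); crop(im,215,210,305,280,8,"pics/p13.png")
E
```

```text
25.85 [0.48660683 0.11616549 0.05083838] [ 13.54774514   1.60669103 -21.2904427 ] [ 0.50818933 -3.71775947  0.08894551] 43.352001137641665 -26.176635223851687 -174.0298006174922
scene pivot [-50.5 110.8]
piv r 0.0 scale 0.75
tip r 46.1 scale 0.177
ptr r 47.9 scale 0.749
tab r 57.5 scale 0.716
```

View pics/g13.png

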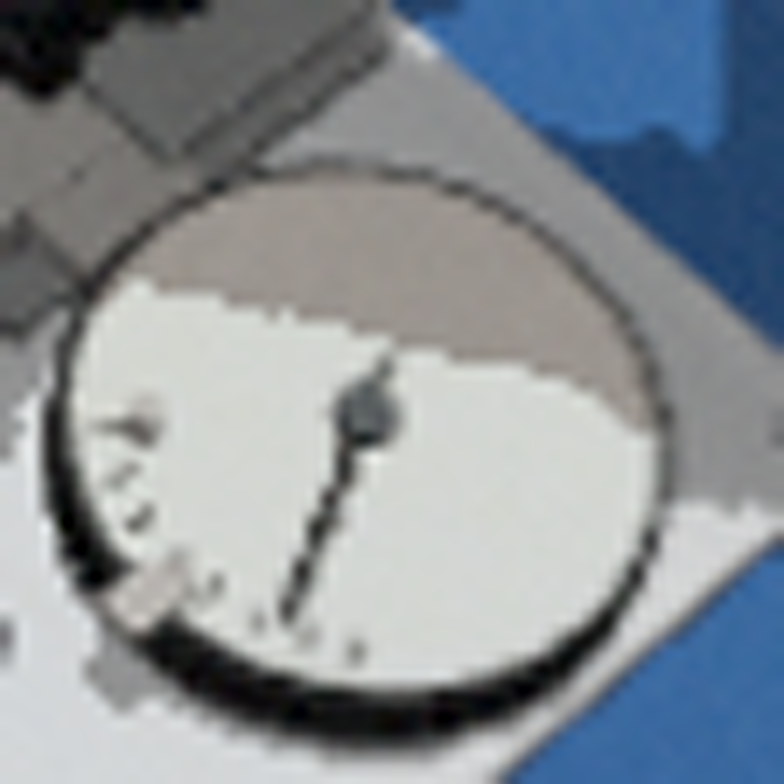

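View pics/p13.png

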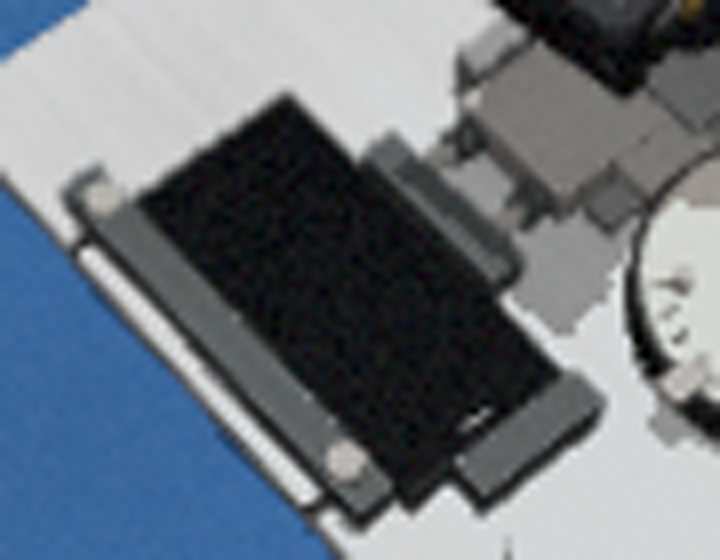

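Request:
drive_tool(series=[[[0.004,0.002,-0.003,0,0,0,255],[0.008,0.002,-0.006,0,0,0,255],[0.012,0.002,-0.009,0,0,-0.02,255],[0.014,0.002,-0.012,0,0,-0.04,255],[0.014,0.002,-0.012,0,0,-0.06,255],[0.014,0.002,-0.012,0,0,-0.08,255],[0.014,0.002,-0.012,0,0,-0.1,255],[0.014,0.002,-0.012,0,0,-0.12,255],[0.014,0.002,-0.012,0,0,-0.14,255],[0.014,0.002,-0.012,0,0,-0.14,255]]])

```text
time_s: 26.9
tcp_pos: [0.4871, 0.1161, 0.0507]
ee_rot: [[-0.115, -0.993, 0.002], [-0.993, 0.115, 0.001], [-0.001, -0.002, -1.0]]
wrist_force: [4.1, 3.7, -5.1]
gripper_width: 0.497
```

```bash

python3 - <<'E'
from h import *
s=r.sense(); y=s["ee_rot"][:,1]; print(s["time_s"],s["tcp_pos"],s["wrist_force"],s["moment"],s["gripper_width"]*87,s["joints"][5],np.degrees(np.arctan2(y[1],y[0])))
gang("scene",F(290,215,14),dict(piv=(365,413),tip=(287,618),ptr=(178,562),tab=(148,593)))
im=r.capture("scene"); crop(im,290,215,346,271,14,"pics/g14.png")
E
```

```text
26.9 [0.48707207 0.11613511 0.05070434] [ 4.09769423  3.67740639 -5.05403029] [ 0.81712746 -1.36862075  0.07117445] 43.20542244909658 -38.66610994020091 173.39802120617034
scene pivot [-49.1 110.9]
piv r 0.0 scale 0.75
tip r 44.3 scale 0.283
ptr r 46.5 scale 0.752
tab r 56.0 scale 0.717
```

View pics/g14.png

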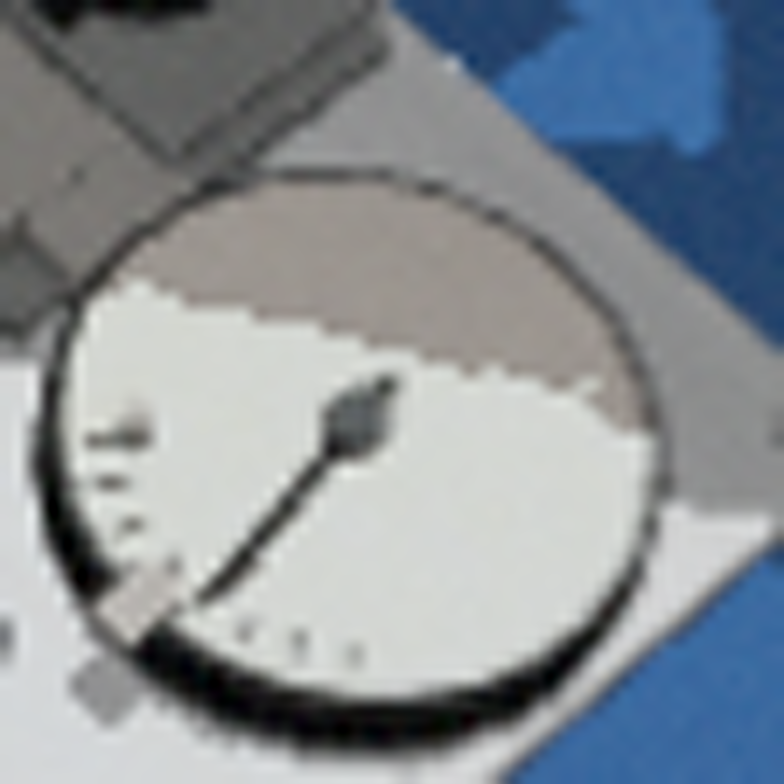

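```bash

python3 - <<'E'
from h import *
gang("scene",F(290,215,14),dict(piv=(357,422),tip=(205,602),ptr=(172,572),tab=(141,603),pin=(133,436),t4=(246,630),t2=(300,645),t10=(128,523)))
E
```

```text
scene pivot [-46.7 111.3]
piv r 0.0 scale 0.75
tip r 46.6 scale 0.574
ptr r 46.2 scale 0.744
tab r 55.9 scale 0.713
pin r 40.3 scale 1.378
t4 r 47.3 scale 0.39
t2 r 46.3 scale 0.186
t10 r 46.9 scale 1.001
```

Request:
drive_tool(series=[[[-0.002,0.002,-0.002,0,0,-0.01,255],[-0.004,0.003,-0.003,0,0,-0.02,255],[-0.004,0.003,-0.003,0,0,-0.03,255],[-0.004,0.003,-0.003,0,0,-0.04,255],[-0.004,0.003,-0.003,0,0,-0.05,255],[-0.004,0.003,-0.003,0,0,-0.06,255],[-0.004,0.003,-0.003,0,0,-0.065,255],[-0.004,0.003,-0.003,0,0,-0.065,255],[-0.004,0.003,-0.003,0,0,-0.065,255],[-0.004,0.003,-0.003,0,0,-0.065,255]]])

```text
time_s: 27.95
tcp_pos: [0.4872, 0.1162, 0.0507]
ee_rot: [[-0.214, -0.977, 0.003], [-0.977, 0.214, 0.0], [-0.001, -0.003, -1.0]]
wrist_force: [7.1, 0.2, -3.9]
gripper_width: 0.496
```

```bash

python3 - <<'E'
from h import *
s=r.sense(); y=s["ee_rot"][:,1]; print(s["time_s"],s["tcp_pos"],s["wrist_force"],s["moment"],s["gripper_width"]*87,s["joints"][5],np.degrees(np.arctan2(y[1],y[0])))
im=r.capture("scene"); crop(im,290,215,346,271,14,"pics/g15.png")
im=r.capture("top"); crop(im,170,155,280,245,7,"pics/t15.png")
E
```

```text
27.95 [0.48717452 0.11618398 0.05066874] [ 7.1365004   0.20408298 -3.9435565 ] [-0.00700896 -1.92845254  0.21857022] 43.166236709005005 -44.53981006803839 167.63930944530173
```

View pics/g15.png

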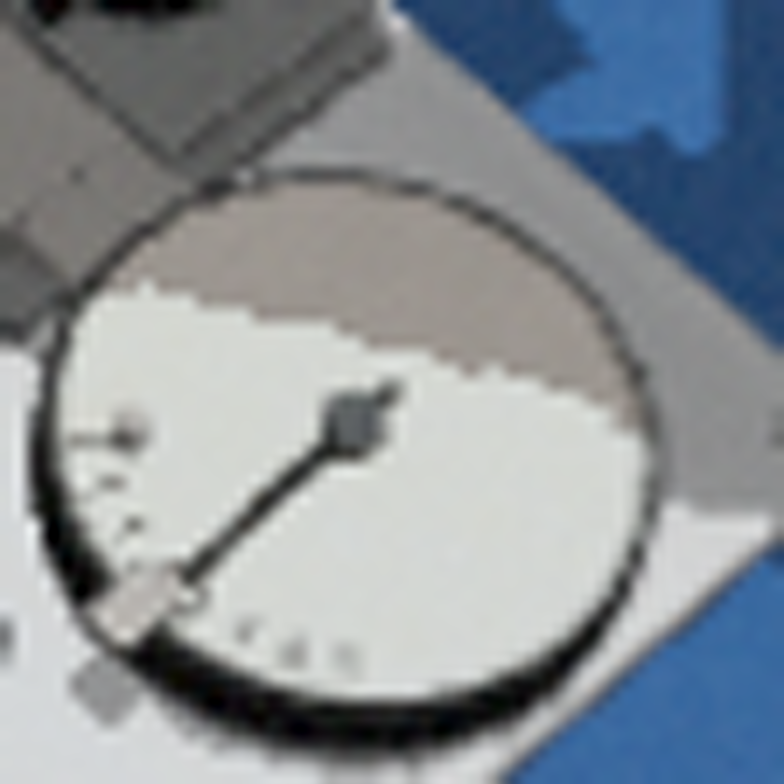

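View pics/t15.png

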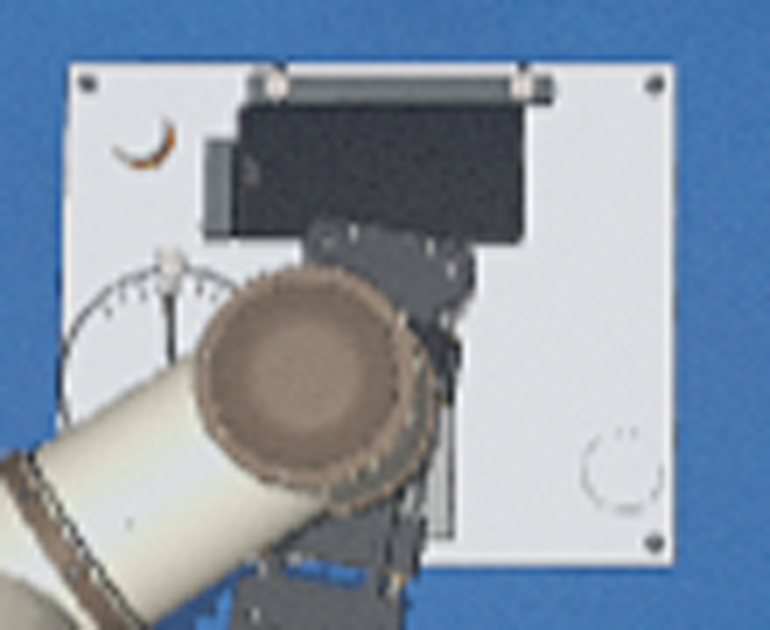

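```bash

python3 - <<'E'
from h import *
im=r.capture("top"); np.save("t16.npy",im); 
a=cv2.resize(im[185:215,178:212,::-1],None,fx=20,fy=20,interpolation=cv2.INTER_CUBIC); a=cv2.convertScaleAbs(a,alpha=1.6,beta=-130)
cv2.imwrite("pics/tz16.png",a)
d=np.load("ims0.npz")["top"]
a=cv2.resize(d[195:230,178:212,::-1],None,fx=17,fy=17,interpolation=cv2.INTER_CUBIC); a=cv2.convertScaleAbs(a,alpha=1.6,beta=-130)
cv2.imwrite("pics/tz0.png",a)
im=r.capture("scene"); np.save("s16.npy",im)
a=cv2.resize(im[235:268,292:325,::-1],None,fx=18,fy=18,interpolation=cv2.INTER_CUBIC); a=cv2.convertScaleAbs(a,alpha=1.6,beta=-130)
cv2.imwrite("pics/sz16.png",a)
E
```

```text
(no output)
```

View pics/tz16.png

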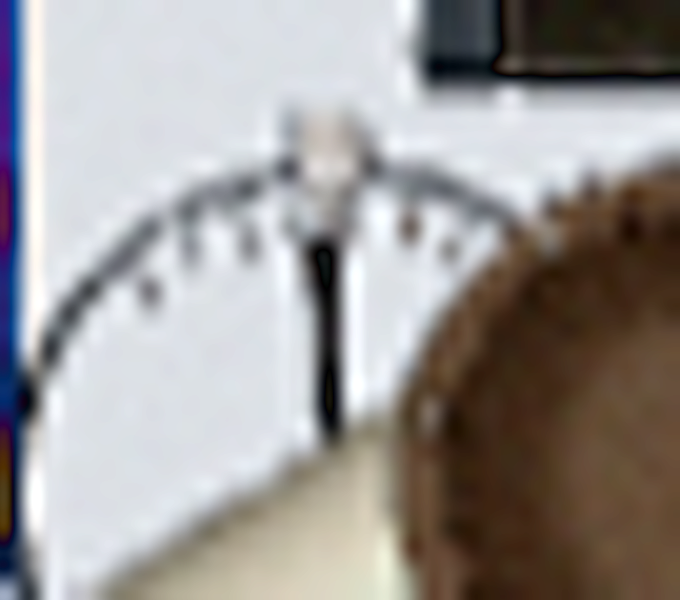

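View pics/tz0.png

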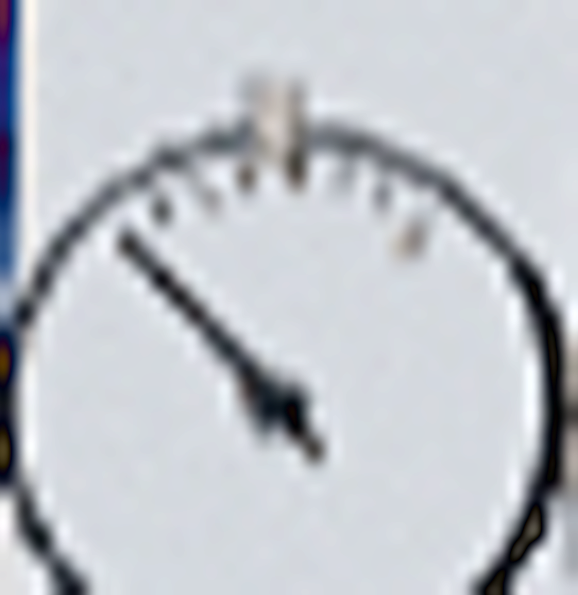

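View pics/sz16.png

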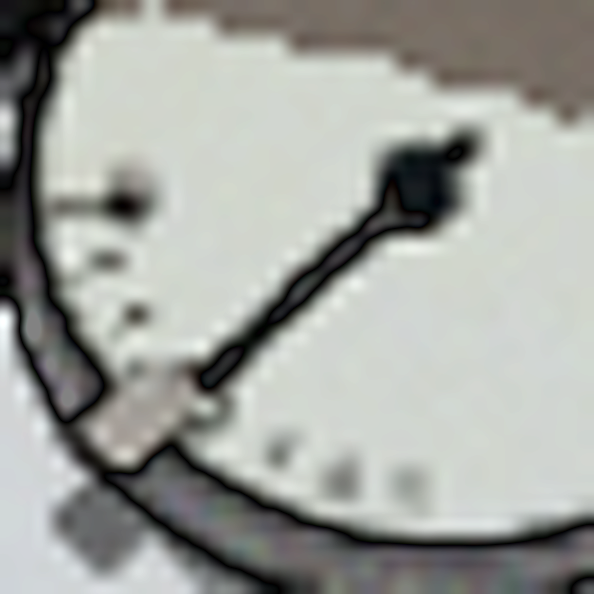

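```bash
cat > ov.py <<'E'
from h import *
from fit import W
p=np.load("pose.npy")
def draw(im,c,x0,y0,x1,y1,k,piv,an,at,fn,zt=(.0335,.0405),R=(50,64)):
    a=cv2.resize(im[y0:y1,x0:x1,::-1],None,fx=k,fy=k,interpolation=cv2.INTER_CUBIC); a=cv2.convertScaleAbs(a,alpha=1.6,beta=-130)
    def px(P): return ((proj(c,W(p,np.array(P,float)/1e3))-[x0,y0]+.5)*k-.5)
    def L(P,col,cl=False): cv2.polylines(a,[np.round(px(P)*8).astype(np.int32)],cl,col,1,cv2.LINE_AA,3)
    def pol(r,t,s=0,z=34): 
        f=.75-t; return [piv[0]+r*np.cos(f)+s*np.sin(f),piv[1]+r*np.sin(f)-s*np.cos(f),z]
    L([pol(-12,an),pol(47,an)],(0,0,255))
    for z in zt: L([pol(R[0],at,-5,z*1e3),pol(R[1],at,-5,z*1e3),pol(R[1],at,5,z*1e3),pol(R[0],at,5,z*1e3)],(0,160,0),True)
    for t in(0,.2,.4,.6,.8,1,1.2,1.4): L([pol(44,t,0,32),pol(48,t,0,32)],(255,0,0))
    L([pol(56,t,0,33) for t in np.linspace(0,6.28,80)],(255,0,255),True)
    cv2.imwrite(fn,a)
E
python3 - <<'E'
from ov import *
d=np.load("ims0.npz")
draw(d["top"],"top",175,190,215,238,14,(-77.3,111.3),0,.74,"pics/o1.png")
draw(d["scene"],"scene",298,215,350,265,14,(-77,111.3),0,.74,"pics/o2.png")
E
```

```text
(no output)
```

View pics/o1.png

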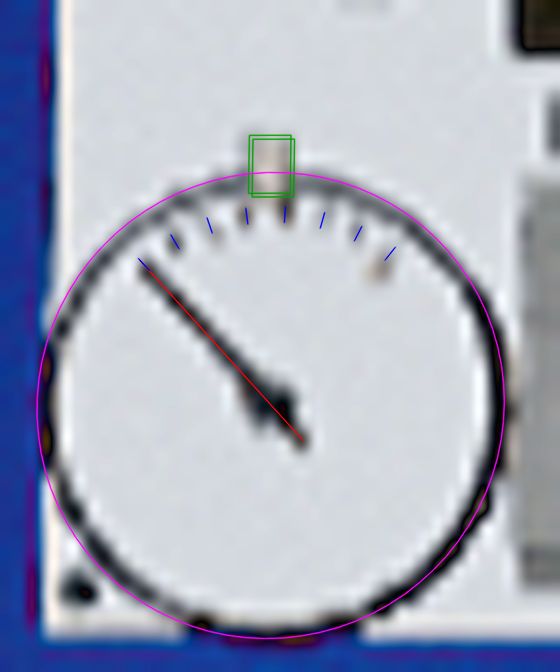

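View pics/o2.png

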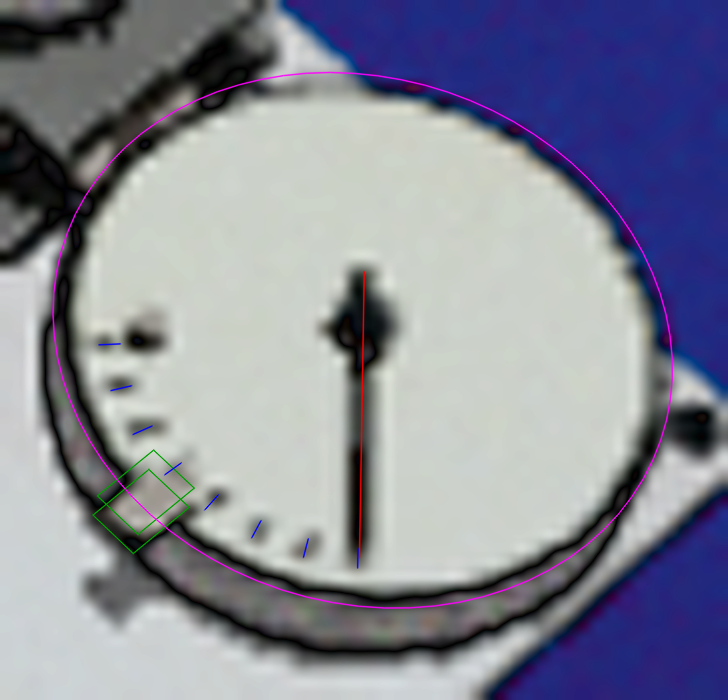

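```bash
python3 - <<'E'
from ov import *
t=np.load("t16.npy"); s=np.load("s16.npy")
draw(t,"top",178,185,212,215,20,(-45.9,111.3),.70,.735,"pics/o3.png",zt=(.031,.038),R=(48,62))
draw(s,"scene",292,230,327,268,18,(-45.4,111.3),.70,.735,"pics/o4.png",zt=(.031,.038),R=(48,62))
E
```

```text
(no output)
```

View pics/o3.png

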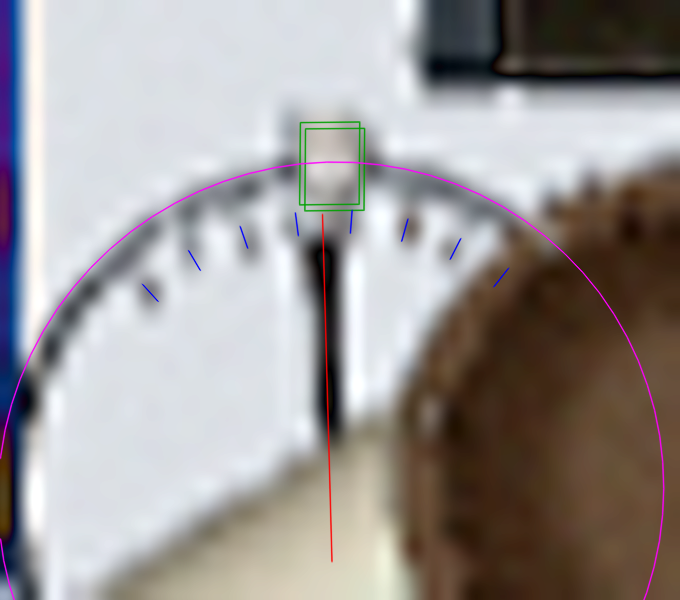

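View pics/o4.png

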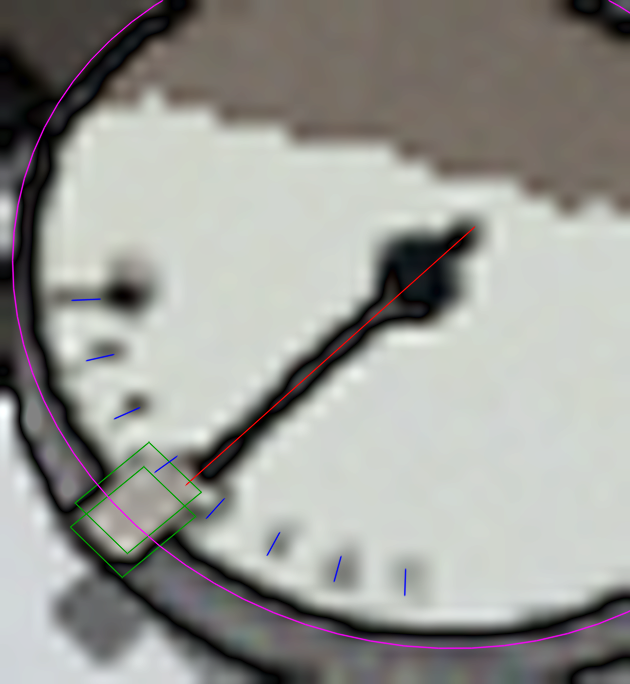

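Request:
drive_tool(series=[[[0.003,0,-0.001,0,0,-0.004,255],[0.006,0,-0.002,0,0,-0.008,255],[0.006,0,-0.002,0,0,-0.012,255],[0.006,0,-0.002,0,0,-0.016,255],[0.006,0,-0.002,0,0,-0.02,255],[0.006,0,-0.002,0,0,-0.023,255],[0.006,0,-0.002,0,0,-0.023,255],[0.006,0,-0.002,0,0,-0.023,255],[0.006,0,-0.002,0,0,-0.023,255],[0.006,0,-0.002,0,0,-0.023,255]]])

```text
time_s: 29.15
tcp_pos: [0.4872, 0.1162, 0.0506]
ee_rot: [[-0.25, -0.968, 0.002], [-0.968, 0.25, 0.0], [-0.0, -0.002, -1.0]]
wrist_force: [4.9, -0.9, 5.4]
gripper_width: 0.496
```

```bash
python3 - <<'E'
from ov import *
s=r.sense(); y=s["ee_rot"][:,1]; print(s["time_s"],s["tcp_pos"],s["wrist_force"],s["moment"],s["gripper_width"]*87,s["joints"][5],np.degrees(np.arctan2(y[1],y[0])))
t=r.capture("top"); sc=r.capture("scene"); np.save("t17.npy",t); np.save("s17.npy",sc)
draw(t,"top",178,185,212,215,20,(-45.5,111.3),.735,.735,"pics/o5.png",zt=(.031,.038),R=(48,62))
draw(sc,"scene",292,230,327,268,18,(-45.2,111.3),.735,.735,"pics/o6.png",zt=(.031,.038),R=(48,62))
E
```

```text
29.15 [0.48722078 0.11620203 0.05055212] [ 4.91426582 -0.8731977   5.39462984] [-0.69591246 -1.42002462  0.27583202] 43.10893720510555 -46.61240425839051 165.49401659501365
```

View pics/o5.png

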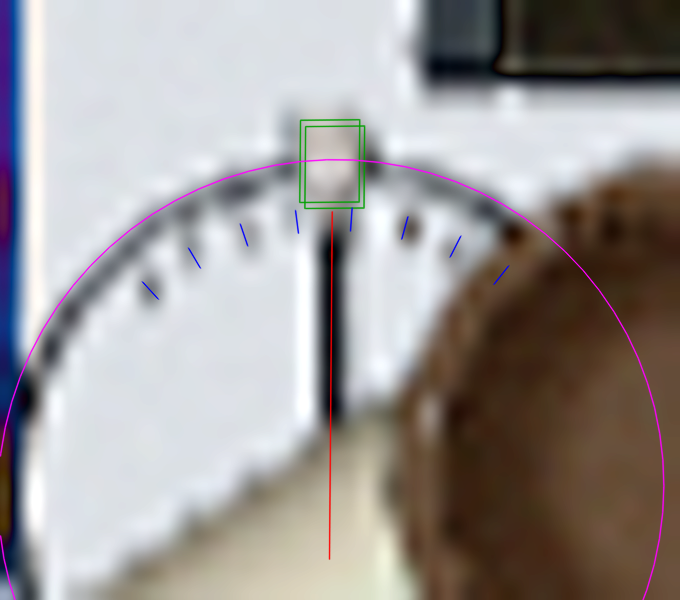

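View pics/o6.png

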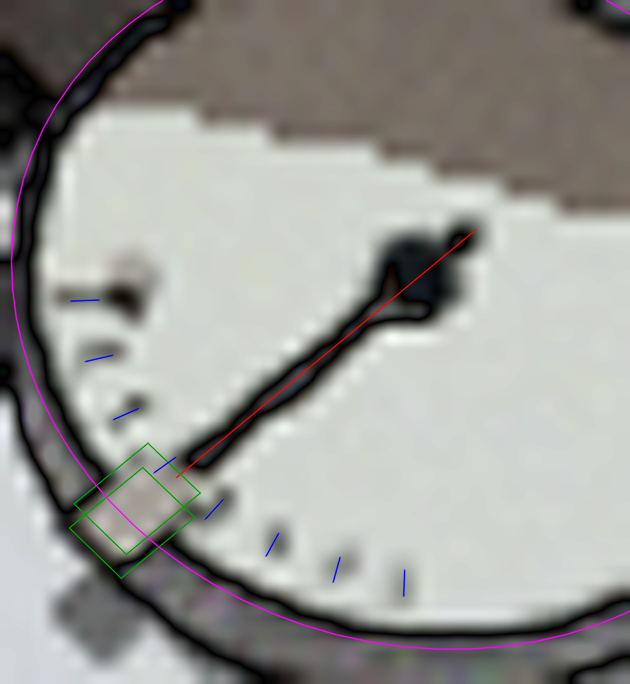

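Request:
drive_tool(series=[[[0,0,0,0,0,0,120],[0,0,0,0,0,0,90],[0,0,0,0,0,0,60],[0,0,0,0,0,0,30],[0,0,0,0,0,0,0],[0,0,0,0,0,0,0],[0,0,0.03,0,0,0,0],[0,0,0.1,0,0,0,0],[0,0,0.2,0,0,0,0],[0,0,0.3,0,0,0,0]]])

```text
time_s: 30.25
tcp_pos: [0.4866, 0.1163, 0.096]
ee_rot: [[-0.251, -0.968, 0.0], [-0.968, 0.251, 0.0], [-0.0, -0.0, -1.0]]
wrist_force: [-0.1, 0.1, -0.3]
gripper_width: 0.997
```

Request:
drive_tool(series=[[[0,0,0.1,0,0,0,0],[0,0,0.25,0,0,0,0],[-0.03,-0.1,0.4,0,0,0,0],[-0.06,-0.25,0.5,0,0,0,0],[-0.1,-0.4,0.6,0,0,0,0],[-0.12,-0.55,0.65,0,0,0,0],[-0.14,-0.7,0.65,0,0,0,0],[-0.16,-0.85,0.65,0,0,0,0],[-0.18,-0.98,0.65,0,0,0,0],[-0.18,-0.98,0.65,0,0,0,0]]])

```text
time_s: 31.25
tcp_pos: [0.4588, -0.0323, 0.1932]
ee_rot: [[-0.253, -0.967, 0.001], [-0.967, 0.253, 0.0], [-0.0, -0.001, -1.0]]
wrist_force: [-0.1, -0.3, -0.5]
gripper_width: 1.002
```

Request:
drive_tool(series=[[[0,-0.1,0,0,0,0,0],[0,-0.2,0,0,0,0,0],[0,-0.3,0,0,0,0,0],[0,-0.4,0,0,0,0,0],[0,-0.5,0,0,0,0,0],[0,-0.6,0,0,0,0,0],[0,-0.7,0,0,0,0,0],[0,-0.8,0,0,0,0,0],[0,-0.9,0,0,0,0,0],[0,-0.95,0,0,0,0,0]]])

```text
time_s: 32.25
tcp_pos: [0.4598, -0.1736, 0.1928]
ee_rot: [[-0.251, -0.968, 0.001], [-0.968, 0.251, -0.0], [-0.0, -0.001, -1.0]]
wrist_force: [0.7, 0.0, -0.0]
gripper_width: 1.0
```

```bash
python3 - <<'E'
from ov import *
s=r.sense(); y=s["ee_rot"][:,1]; print(s["time_s"],s["tcp_pos"],s["wrist_force"],s["joints"])
t=r.capture("top"); sc=r.capture("scene"); np.save("t18.npy",t); np.save("s18.npy",sc)
draw(t,"top",178,178,216,222,15,(-45.5,111.3),.735,.735,"pics/o7.png",zt=(.031,.038),R=(48,62))
draw(sc,"scene",292,230,327,268,18,(-45.2,111.3),.735,.735,"pics/o8.png",zt=(.031,.038),R=(48,62))
crop(sc,200,170,360,310,5,"pics/s18.png"); crop(t,170,155,280,245,7,"pics/t18.png")
E
```

```text
32.25 [ 0.45975474 -0.17361057  0.19281786] [ 0.74061882  0.02908507 -0.01410166] [-1.70890015e+00  1.04714063e+01 -2.04622280e+01  4.96645880e-03
 -5.90199492e+01 -1.28382263e+01]
```

View pics/o7.png

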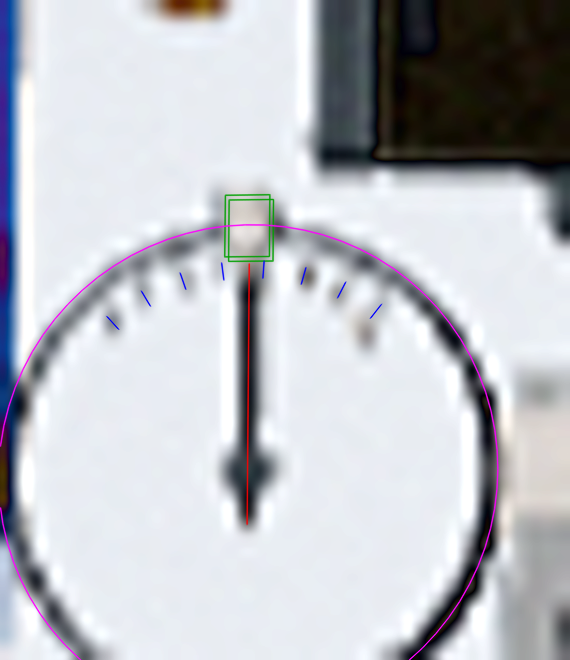

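View pics/o8.png

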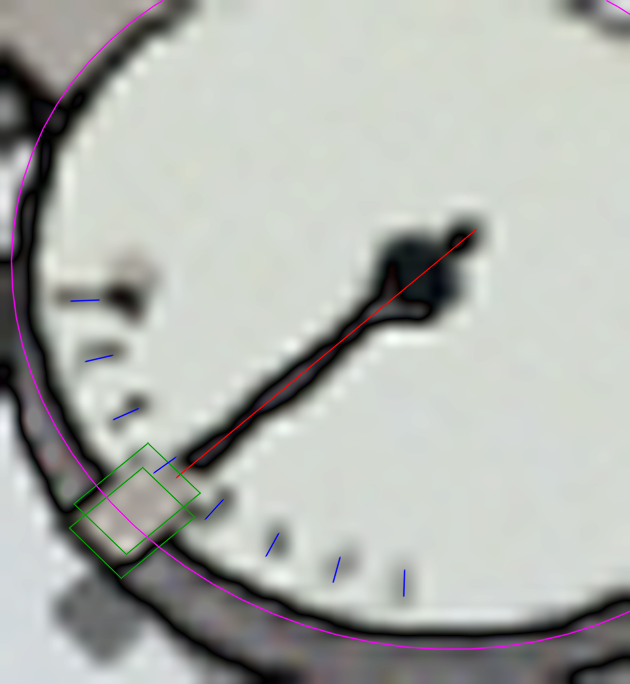

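View pics/t18.png

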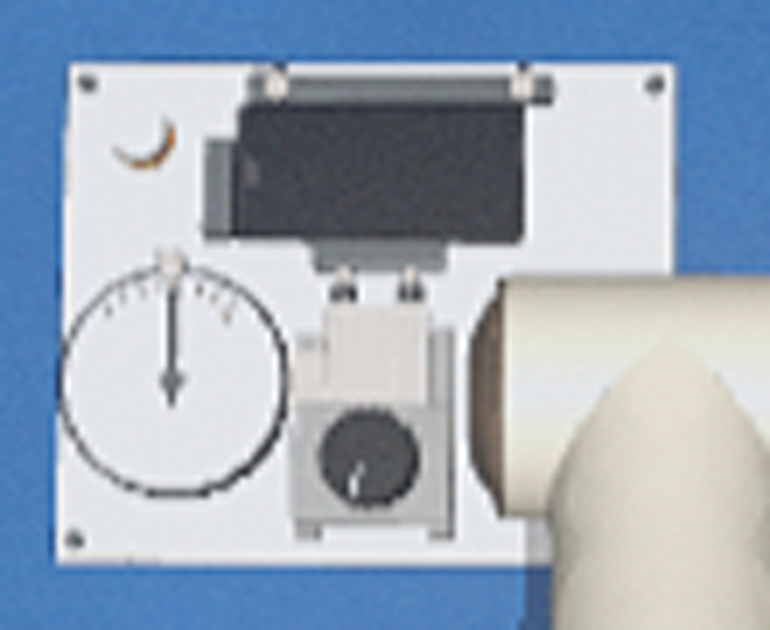

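View pics/s18.png

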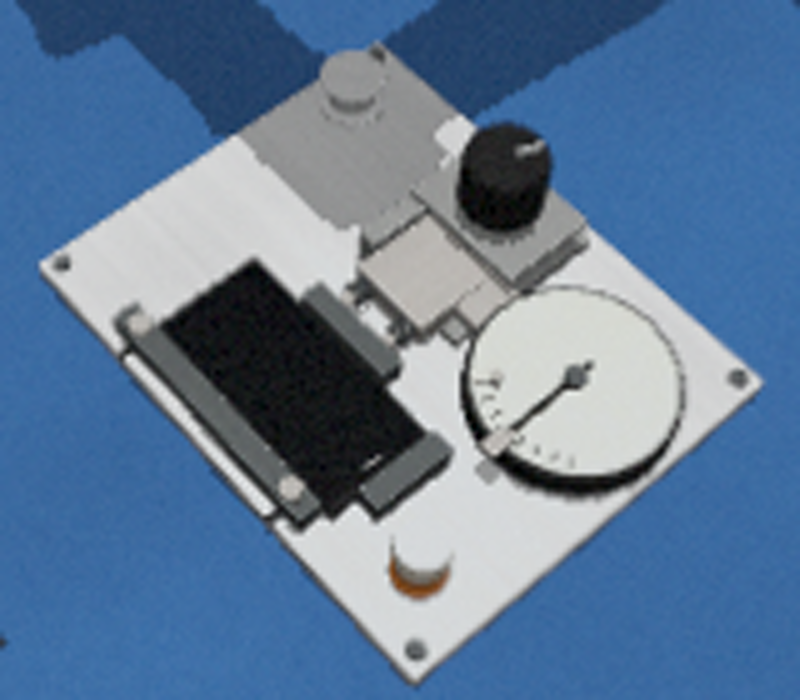

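```bash
python3 - <<'E'
from station import r
print(r.finish_job())
E
```

```text
the job is handed in; nothing more can be done
None
```

The phone is home against the end stop and clamped square to the fence. The gauge needle points at the set tab, and the job is handed in after about 32 s of robot time. The hand-in gave no verdict.

- **Phone:** I slid it home with two fingers on its free end. The highest force I read was about 6 N, of which about 4.7 N pressed on the stop. I then backed the fingers off before touching the knob.
- **Knob:** One grip, turned about 183° clockwise in shrinking steps with a look at the gauge after most of them. I then released it and moved the arm clear.
- **Needle:** After release, both cameras show it at about 0.73–0.735 rad, in line with the tab, which I estimated at about 0.735. In the pictures it never came near the end pin.
- **Other things:** The last pictures show the spool and the flux jar where they started. I did not check the items off the clamp in the last pictures, but the arm did not go near them.

Not everything agreed:

- **Camera offset:** The two cameras put the clamp and knob 2–3 mm apart, so I found the stop by force and nudged the grip to ease the side loads.
- **Wrong correction:** One of those nudges went the wrong way and raised the wrist force to about 25 N for about a second. I reversed it, and it stayed well under the limit.
- **Tab angle:** Single readings of the tab ranged from 0.69 to 0.75 rad, so the needle's match to the tab is good to about 0.02 rad.

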